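# Re-arm the rolling tack tester

## Robot

A 6-joint arm with a two-finger parallel gripper is mounted at the origin on a cart in front of the work surface, level with it; the furniture and walls round the work are solid. World frame = base frame: x ahead of the robot, y to its left, z up, the work surface at z = 0. Lengths are in m, angles in rad, forces in N, time in s.
With the tool pointing down it reaches from about 0.35 to 0.775 m from the base axis. Payload 7.3 kg.
Tool frame: the origin (TCP) lies midway between the tips of the shut fingers; the grasp point (between the pads) lies robot.grasp_offset behind it (robot.grasp_offset is the distance from the TCP to the grasp point, in m); z points along the fingers, x is the direction in which the jaws open and shut, and the axes are right-handed (so a half turn about z gives the same grasp; the last joint's range is limited). The gripper opens to 92 mm and grips with 3 to 60 N. Pads are 19 mm wide; open, the fingers measure 130 mm over their backs; the gripper's body (75 mm by 190 mm) begins 47 mm behind the grasp point.
Start: joints at [1.001, 0.342, 1.524, -0, 1.275, -0.146], TCP at [0.216, 0.479, 0.193] pointing down, gripper open.
Joint ranges: [-2.53, 2.53], [-0.77, 2.02], [0.04, 2.7], [-1, 4.14], [0.28, 2.66], [-3.11, 3.11]. Speed limits (rad/s): [2.57, 2.57, 3.14, 3.14, 3.14, 3.14].

## Interface

Orientations are given as [roll, pitch, yaw] about the fixed x, y, z axes, in that order (R = Rz(yaw) Ry(pitch) Rx(roll)).
In Python, from cell import robot gives the robot as it stands. The module is installed in compiled form; this text tells all that it offers.
- The arm moves only by the tool move_arm, never from a script. Its argument "increments" is a list of rows, each a list of 7 numbers: the finger opening in mm, from 0 to 91.8, then the shift along the tool's x, y, z in mm, then the turn, a rotation vector about the tool's x, y, z in rad. A call has 1 to 12 rows; each row shifts and turns the pose as measured when the row begins, along the tool's axes as they then stand; what a row does not reach is not made up. A row lasts 1/8 s, in which the tool goes at most 62.5 mm and 10.7 degrees, less where a joint would pass 70% of its speed; a pose out of reach is approached as far as the arm can. A call is refused whole if a number of a shift passes 62.5 or a number of a turn 0.188, either way. A call with a gripper value outside its range is refused whole. The fingers move at their own pace and stop on an object; "newtons" is the grip in N (left out, the last holds). Time passes only in rows, so rows that do not move let the fingers close. It gives the time, the measured TCP pose, the force and the opening at its end, in the units of the state.
- robot.observe(): the state, without advancing time (a new reading comes with each control period).
- robot.read_camera(name): name is "scene" or "top" or "wrist"; returns a dict with "img" (384x512x3 uint8, red, green, blue), "fx", "fy", "cx", "cy" (pixels), "T" (4x4, takes a point from camera to world coordinates). Camera axes: x right, y down, z forward; pixel columns grow to the right and rows downward; lengths in m; the calibration is good to about 2 mm. A picture is of the moment at which its call begins. There is no depth.
- robot.hand_in(): hands the job in, once; it reports no verdict.
Trained networks look in the newest picture that a camera, given by its name, has taken for a name from the list of things; names that differ only in an ending like _2 or _b are one class to them, and where a whole thing is asked for, a point or a joint stands for the part that bears it (a point fixed in the world has none). Each returns a list of dicts, best first, with "conf" (0 to 1); they miss things now and then, are a little off and sometimes report something else, mostly with a low value. They report only what shows in the picture. A call takes as long as a camera call.
- robot.look_for(thing, camera): "rect" ([left, top, width, height] in pixels, round what is visible of it).
The state is a dict: "time": time; "qpos": joint angles; "qvel": joint speeds; "joint_efforts": joint torques, N m; "tool_pos": TCP position; "tool_rot": TCP orientation; "contact_force": force on the tool from outside, world axes, zero at the start; "torque": the same for the moment, N m; "opening": finger opening in m.
Only numpy, scipy, OpenCV 4.12 (cv2) and the standard library are available. Lean on these libraries where they do the work, as an engineer would, in place of code of your own. Each camera call takes 0.05 s, during which the arm holds its last target.

## Task

Re-arm the rolling tack tester for its next run, only pushing with the fingertips: slowly push the steel roller along the runway and up the ramp, gently, right up against the rubber buffers of the head stop, so that the brass catch springs up behind it and holds it there, and push the orange tab of the drag pointer along its rod to the zero end, at the foot of the ramp. Keep behind the roller all the way so that it never runs back down, do not pick it up, and leave the two cakes and the beaker beside the tester where they stand. Finish with the hand clear of everything.

Things in the scene. Friction and masses are not known exactly. Their poses are not given: they have to be found in the camera images.
- tester: rolling tack tester, fixed: grey base plate 380 x 117 mm with a level steel runway, then a steel ramp rising at 9 degrees to a blue head stop. Origin: on the worktop, under the track's centre line. x: along the track, the way the ramp rises; y: across it, to the pointer's side; z: up. Track 65 mm wide between side strips (y = +-32.5 to 36.5 mm) that stand 7 mm above its surface
- ramp_foot (a point): point of the tester on the track's centre line where runway and ramp meet: x = -20, z = 16 mm in the tester's frame. The runway's surface is level at z = 16 mm from here back to x = -187 mm, where an end block 37 mm high stands (rubber buffers reach to x = -183). From here the ramp's surface rises as z = 16 mm + 0.158 (x + 20 mm)
- roller_center (a point): centre of the loose roller: polished steel cylinder, diameter 40, length 60 mm, 0.2 to 0.4 kg, lying across the track (axis along the tester's y); at the start it rests on the level runway, its centre at z = 36 mm. Its surface is slick and it rolls very easily: on the ramp it runs back as soon as nothing is behind it. Its frame turns as it rolls
- roller_home (a point): fixed point of the tester at x = 115, z = 58 mm: where the roller's centre lies when the roller touches the head stop's two rubber buffers. The catch then holds it within about 4 mm of this point. The head stop's top is at z = 74 mm
- catch (a joint): one-way catch in the ramp, rad: 0 = up, sprung there; about 0.17 = flush with the ramp. Two brass noses, 8 mm wide, 23 mm either side of the centre line, stand 8 to 9 mm out of slots; they slope up gently from the low side and end steeply 18 mm short of roller_home. The roller presses them down as it is pushed over (1 to 3 N); they spring up behind it in its last 2 to 3 mm before the stop
- release_ball (a point): red ball, 13 mm, on a thin rod beside the ramp, on the pointer's side: the catch's release. Pressing it down lowers the catch and frees the roller; not needed here
- pointer (a joint): position of the drag pointer along its rod in m: 0 = zero end, at the foot of the ramp, with a stop; grows away from the ramp, up to 0.127. The last run left it at 0.085 to 0.125. It slides with about 1 N of friction and stays where it is left
- pointer_tab (a point): centre of the upper part of the pointer's orange tab: y = 55, z = 58, x = -35 mm - pointer value. Tab 10 mm thick along the track, 22 mm wide, from z = 39 to 69 mm, above a black rider 18 mm long on a 6 mm rod (axis z = 30 mm; end posts 37 mm high at x = -12 and -186). A thin steel flag at z = 35 to 42 mm reaches from it 8 mm into the track, at the start behind the roller
- cake_dark: dark brown moulded gel cake, 56 mm across, 37 mm high, beyond the tester; to be left alone. Origin: centre of its underside
- cake_pale: pale pressed cake, 48 mm across, 35 mm high, beyond the tester; to be left alone. Origin: centre of its underside
- beaker: clear plastic beaker with a spout, 79 mm across, 100 mm high, beyond the tester; to be left alone. Origin: centre of its underside

How it is judged:
By the outcome, as a careful person would: the job done as asked, in the order asked, and still so for the second after the job is handed in, with the robot touching nothing.
It also fails if it takes over 51 s, if anything falls off the work surface, if the arm or the gripper's body presses on something with over 40 N, if the wrist force passes 120 N, or if a joint passes its speed limit or range.

## Working session

There is one attempt and no reset: what is moved stays moved. The work goes in short steps, Python scripts to look and compute and a tool call to move; the robot and the scene stay as the last step left them, time stands still between calls to the robot, and variables do not carry over. Pictures are saved under pics/ and viewed, and the job is handed in when it is done.

Besides the shell and the picture viewer there is one more tool, called after "Emit:" as name(argument=value, ...), one argument or row to a line, values as JSON. move_arm: Moves the arm, as the interface text tells. Its arguments: {"type":"object","properties":{"increments":{"type":"array"},"newtons":{"type":"number"}},"required":["increments"]}

```bash
mkdir -p pics; cat > h.py <<'E'
from cell import robot
import numpy as np, cv2
def snap(n,f):
    c=robot.read_camera(n); cv2.imwrite('pics/'+f,cv2.resize(c['img'][:,:,::-1],(768,576)) ); return c
def px(c,p):
    T=np.linalg.inv(c['T']); q=T[:3,:3]@np.array(p)+T[:3,3]; return [c['fx']*q[0]/q[2]+c['cx'],c['fy']*q[1]/q[2]+c['cy']]
def ray(c,u,v,z):
    d=c['T'][:3,:3]@np.array([(u-c['cx'])/c['fx'],(v-c['cy'])/c['fy'],1]); o=c['T'][:3,3]; return o+d*(z-o[2])/d[2]
E
python3 - <<'E'
from h import *
np.set_printoptions(precision=4,suppress=True)
for n in['top','scene']:
    c=snap(n,n+'0.png'); print(n,c['T'],c['fx'],c['cx'],c['cy'])
    for t in['tester','roller_center','release_ball','pointer_tab','catch','cake_dark','cake_pale','beaker']:
        print(t,[(r['rect'],round(r['conf'],2)) for r in robot.look_for(t,n)[:2]])
print(robot.observe(), robot.grasp_offset)
E
```

```text
top [[-0.0018 -0.995   0.0995  0.4807]
 [-1.      0.0015 -0.0026  0.3067]
 [ 0.0024 -0.0995 -0.995   0.9334]
 [ 0.      0.      0.      1.    ]] 456.3494320914131 258.404831704242 188.71493292893607
tester [([197.8, 206.5, 195.1, 73.7], 0.93)]
roller_center [([312.7, 217.4, 22.3, 31.5], 0.56)]
release_ball [([236.5, 215.8, 34.8, 42.0], 0.65)]
pointer_tab [([360.3, 259.3, 8.2, 18.9], 0.71)]
catch [([240.6, 214.7, 30.9, 40.1], 0.77)]
cake_dark [([225.8, 135.8, 27.1, 30.1], 0.79)]
cake_pale [([303.1, 149.4, 24.7, 23.6], 0.91)]
beaker [([272.2, 89.4, 39.1, 51.0], 0.83)]
scene [[ 0.7924 -0.3063  0.5274  0.1113]
 [-0.6099 -0.3899  0.6899 -0.2671]
 [-0.0057 -0.8684 -0.4958  0.5025]
 [ 0.      0.      0.      1.    ]] 369.80083891673394 253.03694430848006 202.47970422278954
tester [([183.1, 197.4, 145.9, 141.3], 0.64)]
roller_center [([249.5, 246.2, 32.9, 29.7], 0.69)]
release_ball [([207.7, 220.2, 39.9, 27.0], 0.58)]
pointer_tab [([260.2, 280.8, 18.3, 25.4], 0.6)]
catch [([206.5, 223.2, 41.9, 26.1], 0.54)]
cake_dark [([258.8, 279.1, 21.1, 28.4], 0.71), ([263.7, 199.0, 25.0, 25.4], 0.67)]
cake_pale [([300.6, 229.9, 24.8, 21.7], 0.71)]
beaker [([306.2, 182.1, 34.0, 44.9], 0.76), ([183.3, 200.0, 142.4, 139.8], 0.19)]
{'time': 0.9, 'qpos': array([ 1.001 ,  0.342 ,  1.5241,  0.    ,  1.2754, -0.146 ]), 'qvel': array([ 0.002 , -0.0006,  0.0006,  0.0002, -0.0011,  0.0003]), 'joint_efforts': array([ -0.0016, -43.1124, -24.4474,   0.0716,   0.0484,   0.    ]), 'tool_pos': array([0.2159, 0.4786, 0.1931]), 'tool_rot': array([ 3.1416, -0.0001,  1.147 ]), 'contact_force': array([ 0.3322,  0.2556, -0.3372]), 'torque': array([ 0.0548, -0.0415,  0.0697]), 'opening': 0.09207642875582628} 0.0188
```

View pics/top0.png

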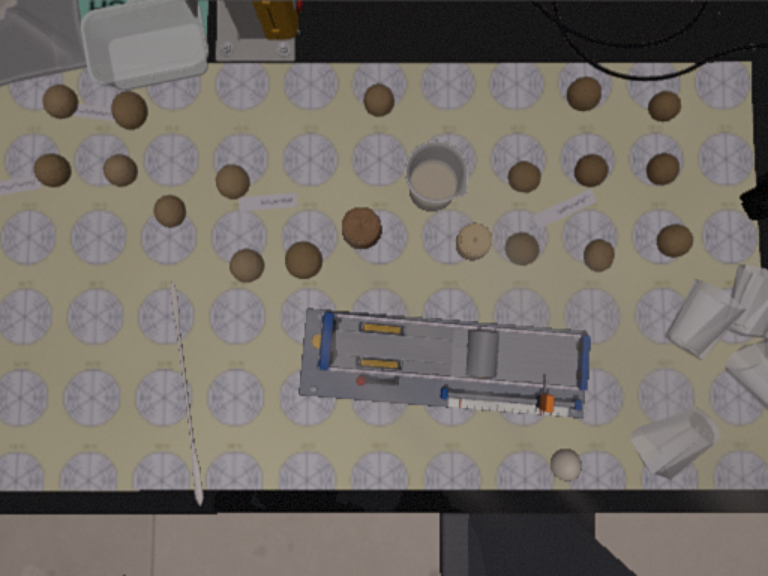

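View pics/scene0.png

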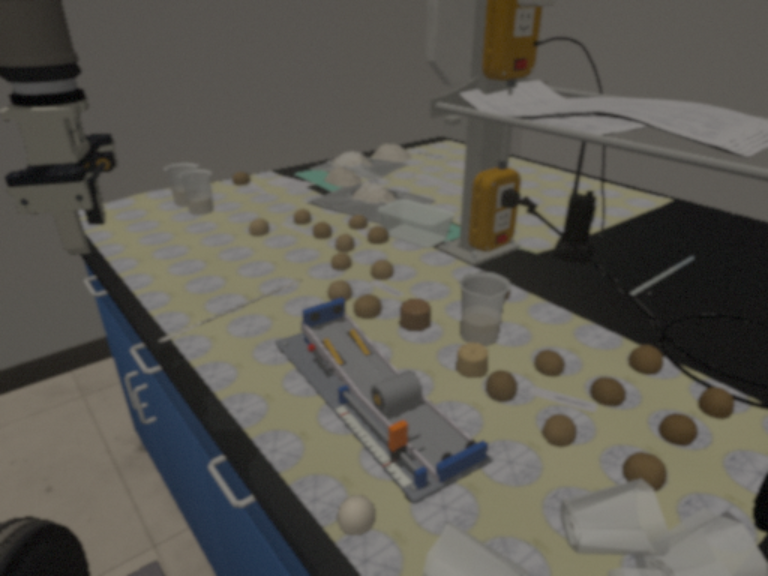

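```bash
python3 - <<'E'
from h import *
c=robot.read_camera('top')['img']; cv2.imwrite('pics/topc.png',cv2.resize(c[200:285,190:400,::-1],None,fx=3.8,fy=3.8,interpolation=cv2.INTER_CUBIC))
c=robot.read_camera('scene')['img']; cv2.imwrite('pics/scc.png',cv2.resize(c[190:340,175:335,::-1],None,fx=4,fy=4,interpolation=cv2.INTER_CUBIC))
E
```

```text
(no output)
```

View pics/topc.png

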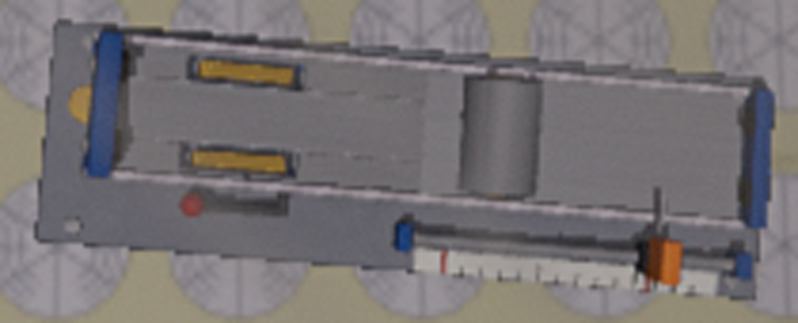

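View pics/scc.png

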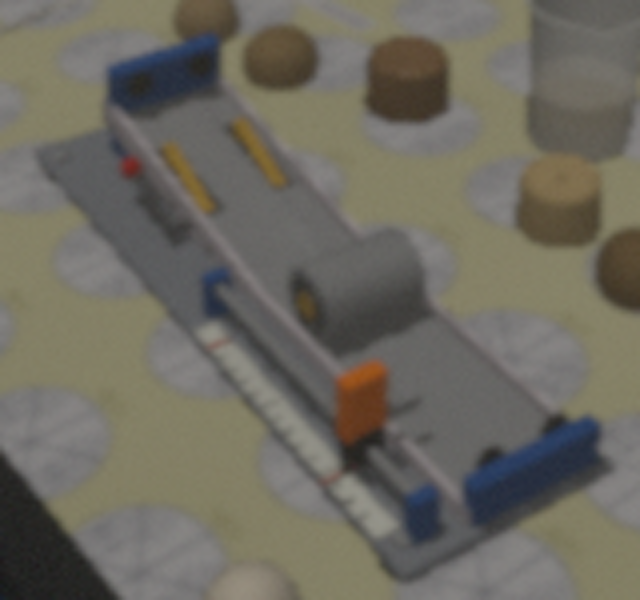

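```bash
cat >> h.py <<'E'
def fitpose(ct,cs,verbose=True):
    from scipy.optimize import least_squares
    top=[((404,232),(-12,55,37)),((743,261),(-186,55,37)),((763,222),(-189,36.5,23)),((755,80),(-187,-34.5,23)),((425,205),(-20,34.5,23)),((425,61),(-20,-34.5,23))]
    sc=[((217,277),(-12,55,37)),((423,490),(-186,55,37))]
    obs=[]
    for (u,v),p in top: obs.append((ct,u/3.8+190-.4,v/3.8+200-.4,np.array(p)/1e3))
    for (u,v),p in sc: obs.append((cs,u/4+175-.4,v/4+190-.4,np.array(p)/1e3))
    obs=[o for i,o in enumerate(obs) if i!=2]
    # roller lateral/top, head stop centre
    def W(s,p):
        a=s[2]; return np.array([s[0]+np.cos(a)*p[0]-np.sin(a)*p[1], s[1]+np.sin(a)*p[0]+np.cos(a)*p[1],p[2]])
    def f(s):
        r=[]
        for c,u,v,p in obs:
            q=px(c,W(s,p)); r+= [q[0]-u,q[1]-v] 
        q=px(ct,W([s[0],s[1],s[2]],[s[3],0,.056])); r+=[q[0]-(501/3.8+190-.4),q[1]-(134/3.8+200-.4)]
        for v in[(ct,667/3.8+190-.4,258/3.8+200-.4)]:
            q=px(v[0],W(s,[-.035-s[4],.055,.066])); r+=[q[0]-v[1],q[1]-v[2]]
        return r
    o=least_squares(f,[.4,.3,1.5,-.05,.1],loss='soft_l1')
    return o.x,np.array(f(o.x)),W
E
python3 - <<'E'
from h import *
np.set_printoptions(precision=3,suppress=True)
ct=robot.read_camera('top');cs=robot.read_camera('scene')
s,r,W=fitpose(ct,cs); print(s,r.reshape(-1,2)); np.save('s.npy',s)
K=3.8
im=cv2.resize(ct['img'][200:285,190:400,::-1],None,fx=K,fy=K,interpolation=cv2.INTER_CUBIC)
im2=cv2.resize(cs['img'][190:340,175:335,::-1],None,fx=4,fy=4,interpolation=cv2.INTER_CUBIC)
pts=[(x,y,23) for x in(-187,-20) for y in(-34.5,34.5)]+[(-12,55,37),(-186,55,37),(-35-s[4]*1e3,55,69),(s[3]*1e3,30,36),(s[3]*1e3,-30,36),(135,36,74),(135,-36,74),(97,23,42),(97,-23,42),(-20,0,16)]
for p in pts:
    w=W(s,np.array(p)/1e3)
    u,v=px(ct,w); cv2.circle(im,(int((u-190+.4)*K),int((v-200+.4)*K)),3,(0,255,0),-1)
    u,v=px(cs,w); cv2.circle(im2,(int((u-175+.4)*4),int((v-190+.4)*4)),3,(0,255,0),-1)
cv2.imwrite('pics/o1.png',im);cv2.imwrite('pics/o2.png',im2)
E
```

```text
[ 0.484  0.239  1.497 -0.055  0.104] [[ 0.235  0.585]
 [ 0.434 -0.5  ]
 [-2.18   1.289]
 [-1.191 -2.875]
 [ 1.     0.204]
 [-0.673 -0.169]
 [ 0.163  1.163]
 [ 0.025 -0.362]
 [ 0.027 -0.396]]
```

View pics/o1.png

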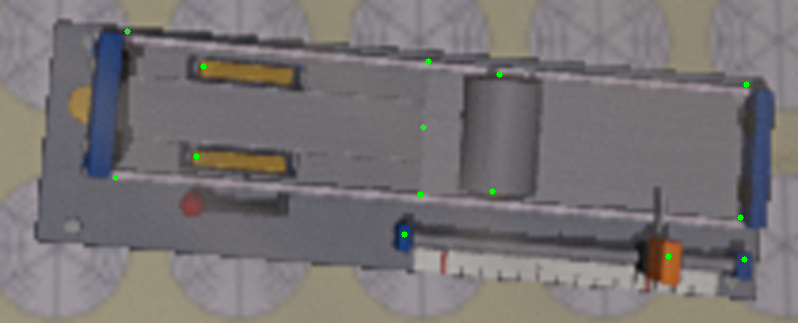

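View pics/o2.png

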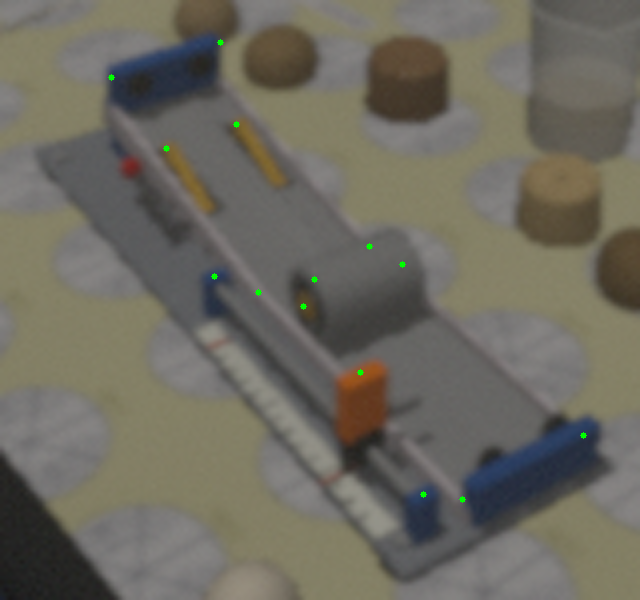

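Emit:
move_arm(
  increments=[
    [0,0,0,0,0,0,0.175],
    [0,0,0,0,0,0,0.175],
    [0,0,0,0,0,0,0.175],
    [0,0,0,0,0,0,0.175],
    [0,0,0,0,0,0,0.175],
    [0,0,0,0,0,0,0.175],
    [0,0,0,0,0,0,0.175],
  ],
  newtons=10,
)

```text
time: 1.98
tool_pos: [0.2158, 0.4786, 0.1931]
tool_rot: [3.142, 0.0, -0.117]
contact_force: [-0.2, -0.5, -0.8]
opening: 0.0265
```

```bash
cat >> h.py <<'E'
from scipy.spatial.transform import Rotation as Ro
s=np.load('s.npy')
def Rt():
    r=robot.observe()['tool_rot']; return Ro.from_euler('xyz',r).as_matrix()
def delta(x,y,z):
    a=s[2]; w=np.array([s[0]+np.cos(a)*x/1e3-np.sin(a)*y/1e3, s[1]+np.sin(a)*x/1e3+np.cos(a)*y/1e3,z/1e3])
    o=robot.observe(); d=(Rt().T@(w-o['tool_pos']))*1e3
    yawerr=(s[2]-np.pi/2)-o['tool_rot'][2]
    return np.round(d,1),'toolz turn',round(-yawerr,4)
def where():
    o=robot.observe(); a=s[2]; d=(o['tool_pos'][:2]-s[:2])*1e3
    return np.round([np.cos(a)*d[0]+np.sin(a)*d[1],-np.sin(a)*d[0]+np.cos(a)*d[1],o['tool_pos'][2]*1e3],1), np.round(o['contact_force'],1), round(o['time'],2), np.round(o['tool_rot'],3), o['opening']
E
python3 -c "
from h import *
print(delta(-105,0,150),where())"
```

```text
(array([299.2, 311.2,  43.1]), 'toolz turn', np.float64(-0.0431)) (array([218.8, 285.5, 193.1]), array([-0.2, -0.5, -0.8]), 1.98, array([ 3.142,  0.   , -0.117]), 0.02648070177513917)
```

Emit:
move_arm(
  increments=[
    [0,0,0,0,0,0,-0.043],
    [0,35,39,5,0,0,0],
    [0,35,39,5,0,0,0],
    [0,35,39,5,0,0,0],
    [0,35,39,5,0,0,0],
    [0,35,39,5,0,0,0],
    [0,35,39,5,0,0,0],
    [0,35,39,5,0,0,0],
    [0,0,0,0,0,0,0],
  ],
)

```text
time: 3.1
tool_pos: [0.4546, 0.1865, 0.1575]
tool_rot: [-3.139, -0.004, -0.016]
contact_force: [0.3, 0.9, 0.8]
opening: 0.0006
```

```bash
python3 -c "
from h import *
print(delta(-105,0,100),where())
snap('wrist','w1.png')"
```

```text
(array([22.5, 51.8, 57.5]), 'toolz turn', np.float64(0.0587)) (array([-54.8,  25.7, 157.5]), array([0.3, 0.9, 0.8]), 3.1, array([-3.139, -0.004, -0.016]), 0.0006042915678123096)
```

View pics/w1.png

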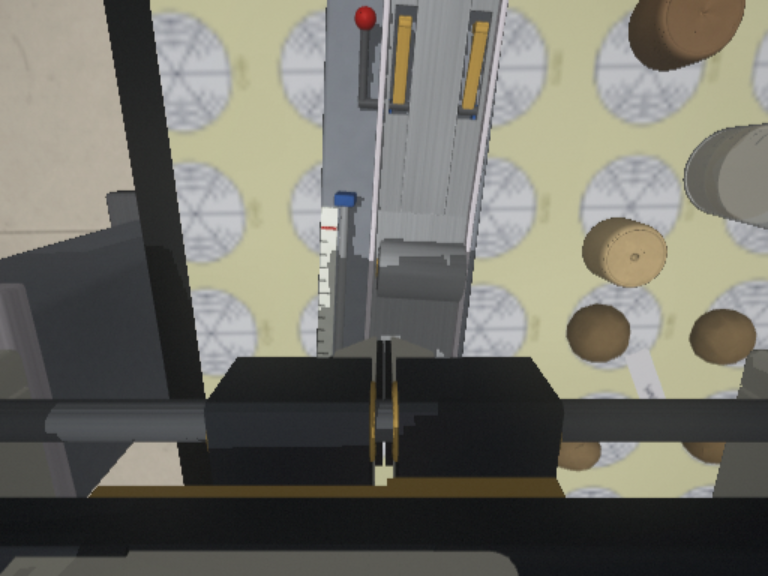

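Emit:
move_arm(
  increments=[
    [0,0,0,0,0,0,0.058],
    [0,12,25,15,0,0,0],
    [0,12,25,15,0,0,0],
    [0,0,0,0,0,0,0],
  ],
)

```text
time: 3.65
tool_pos: [0.4721, 0.1399, 0.1278]
tool_rot: [-3.136, -0.003, -0.055]
contact_force: [-0.5, 0.6, -0.4]
opening: 0.0005
```

```bash
python3 -c "
from h import *
print(delta(-105,0,70),where())
c=snap('wrist','w2.png')
a=s[2]
for p in [(-187,-34.5,23),(-20,-34.5,23),(-187,34.5,23),(-20,34.5,23),(97,-23,42),(97,23,42),(-12,55,37),(-55,30,36),(-55,-30,36)]:
  x,y,z=np.array(p)/1e3; print(p,np.array(px(c,[s[0]+np.cos(a)*x-np.sin(a)*y,s[1]+np.sin(a)*x+np.cos(a)*y,z]))*1.5)
"
```

```text
(array([ 4.5,  5.5, 57.8]), 'toolz turn', np.float64(0.0193)) (array([-99.9,   4.8, 127.8]), array([-0.5,  0.6, -0.4]), 3.65, array([-3.136e+00, -3.000e-03, -5.500e-02]), 0.00048291638461039465)
(-187, -34.5, 23) [435.44574531 389.16661134]
(-20, -34.5, 23) [449.6653656  145.47632353]
(-187, 34.5, 23) [339.01505131 387.51575405]
(-20, 34.5, 23) [337.18793669 143.07877532]
(97, -23, 42) [446.30758872 -98.5279342 ]
(97, 23, 42) [ 354.75710652 -100.86354701]
(-12, 55, 37) [299.34802422 127.52583776]
(-55, 30, 36) [343.05441385 203.26310401]
(-55, -30, 36) [441.76507082 205.26540596]
```

View pics/w2.png

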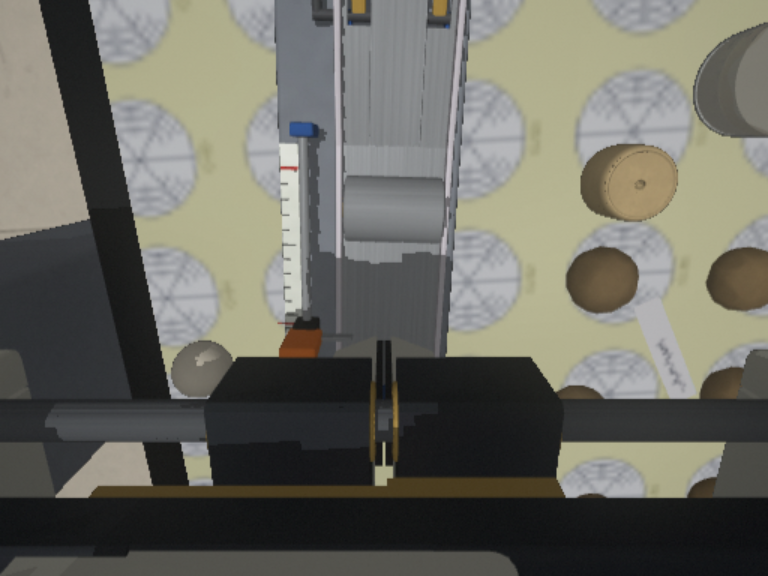

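Emit:
move_arm(
  increments=[
    [0,4.5,5.5,20,0,0,0.02],
    [0,0,0,25,0,0,0],
    [0,0,0,20,0,0,0],
    [0,0,0,0,0,0,0],
  ],
)

```text
time: 4.2
tool_pos: [0.4764, 0.1419, 0.0655]
tool_rot: [-3.133, -0.009, -0.063]
contact_force: [0.3, -0.1, 0.3]
opening: 0.0008
```

```bash
python3 -c "
from h import *
print(delta(-100,0,27),where())"
```

```text
(array([ 0.3,  2.7, 38.5]), 'toolz turn', np.float64(0.011)) (array([-97.6,   0.7,  65.5]), array([ 0.3, -0.1,  0.3]), 4.2, array([-3.133, -0.009, -0.063]), 0.0008331633592229609)
```

Emit:
move_arm(
  increments=[
    [0,0,3,15,-0.009,-0.009,0.01],
    [0,0,0,12,0,0,0],
    [0,0,0,10,0,0,0],
    [0,0,0,0,0,0,0],
  ],
)

```text
time: 4.7
tool_pos: [0.4772, 0.1405, 0.0282]
tool_rot: [-3.141, -0.002, -0.071]
contact_force: [-0.1, 1.5, 0.4]
opening: 0.0001
```

```bash
python3 -c "
from h import *
print(delta(-100,0,27),where())
snap('wrist','w3.png');snap('scene','s3.png')"
```

```text
(array([-0.2,  1.1,  1.2]), 'toolz turn', np.float64(0.0034)) (array([-98.9,  -0.2,  28.2]), array([-0.1,  1.5,  0.4]), 4.7, array([-3.141e+00, -2.000e-03, -7.100e-02]), 0.00013187458751345328)
```

View pics/w3.png

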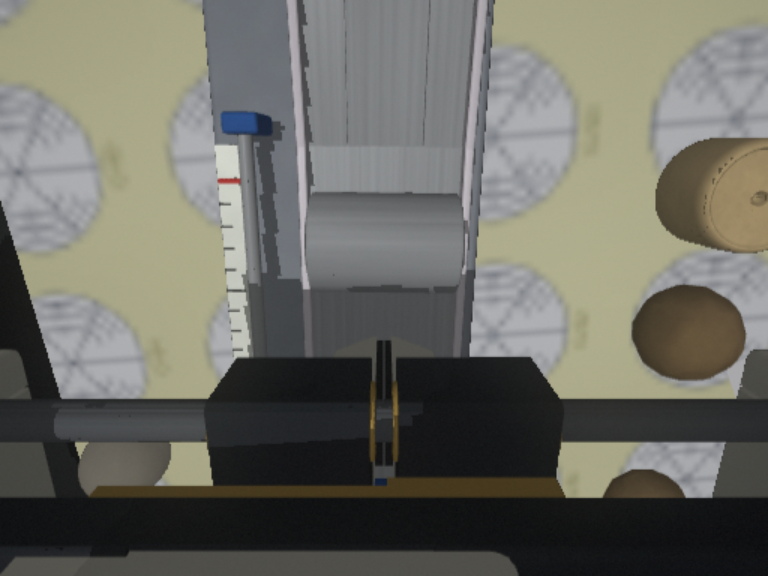

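View pics/s3.png

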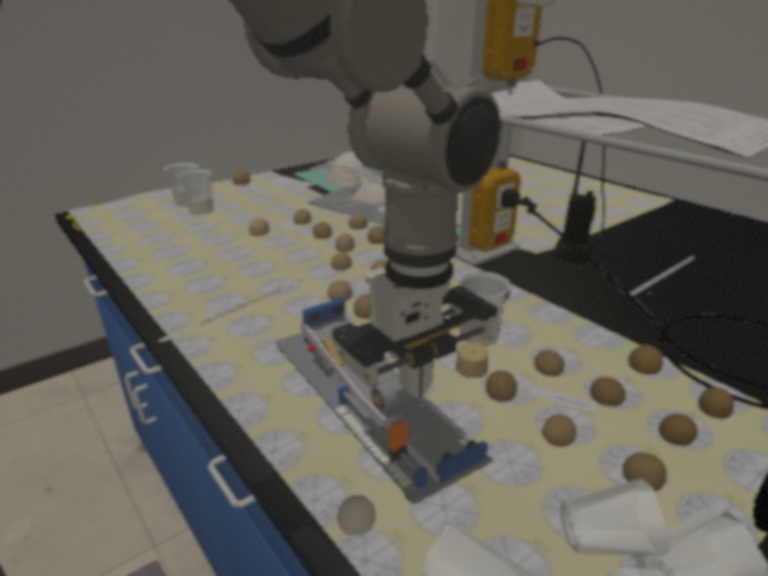

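Emit:
move_arm(
  increments=[
    [0,0,-5,1,0,0,0],
    [0,0,-3,0,0,0,0],
    [0,0,-2,0,0,0,0],
    [0,0,-2,0,0,0,0],
    [0,0,-2,0,0,0,0],
    [0,0,-2,0,0,0,0],
    [0,0,-2,0,0,0,0],
    [0,0,-2,0,0,0,0],
    [0,0,-2,0,0,0,0],
    [0,0,-2,0,0,0,0],
  ],
)

```text
time: 6.05
tool_pos: [0.4804, 0.1662, 0.0289]
tool_rot: [-3.14, -0.006, -0.071]
contact_force: [0.3, 0.1, -0.1]
opening: 0.0005
```

```bash
python3 -c "
from h import *
print(delta(-80,0,27),where())
snap('wrist','w4.png')"
```

```text
(array([-1.6,  7. ,  1.9]), 'toolz turn', np.float64(0.003)) (array([-73. ,  -1.6,  28.9]), array([ 0.3,  0.1, -0.1]), 6.05, array([-3.14 , -0.006, -0.071]), 0.000524414394675408)
```

View pics/w4.png

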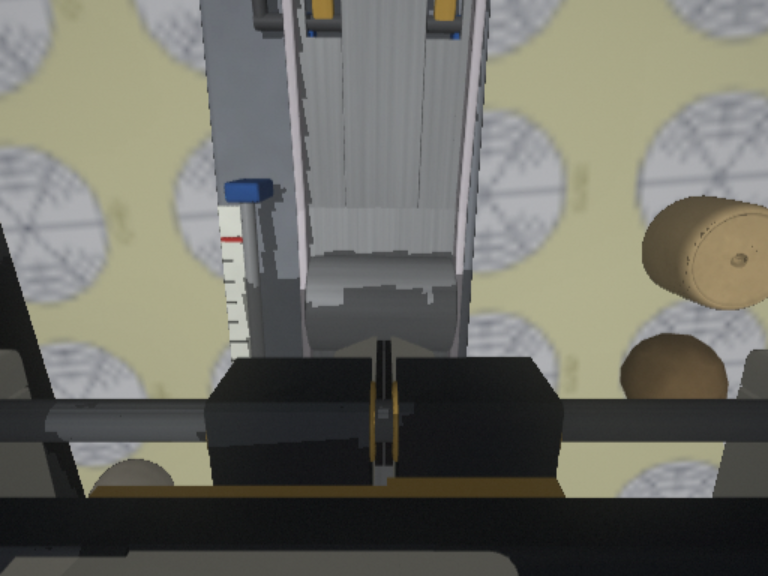

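```bash
python3 -c "
from h import *
c=robot.read_camera('wrist')
a=s[2]
def im(p):
  x,y,z=np.array(p)/1e3; return np.round(np.array(px(c,[s[0]+np.cos(a)*x-np.sin(a)*y,s[1]+np.sin(a)*x+np.cos(a)*y,z]))*1.5,1)
for xc in(-58,-55,-52,-49,-46,-43): 
  v=[im((xc+20*np.cos(t),0,36+20*np.sin(t)))[1] for t in np.linspace(0,6.28,100)]; print(xc,min(v),max(v))
print(im((-20,0,16)),im((-12,55,37)))
cv2.imwrite('pics/w5.png',cv2.resize(c['img'][150:300,170:340,::-1],None,fx=4,fy=4))
o=robot.observe()
"
```

```text
-58 255.3 351.0
-55 248.2 344.3
-52 241.1 337.6
-49 233.9 330.8
-46 226.6 324.0
-43 219.2 317.1
[380.2 206.1] [238.8 191.5]
```

View pics/w5.png

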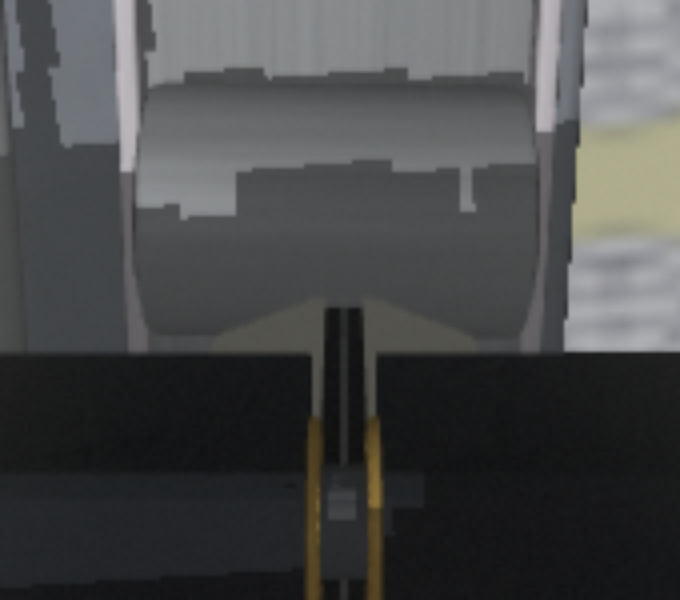

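```bash
python3 -c "
from h import *
c=robot.read_camera('wrist'); o=robot.observe(); R=Rt()
print('cam in tool',R.T@(c['T'][:3,3]-o['tool_pos']), R.T@c['T'][:3,:3])
for d in [(0,0,0),(0,-9.5,0),(19,-9.5,0),(-19,-9.5,0),(0,9.5,0),(0,-9.5,-19),(0,-9.5,-40)]:
  print(d,np.array(px(c,o['tool_pos']+R@np.array(d)/1e3))*1.5)
print(o['contact_force'],o['tool_pos'])
"
```

```text
cam in tool [ 1.82091637e-06 -7.77965391e-02 -1.90827364e-01] [[ 9.99999148e-01  1.25562740e-03 -3.55987828e-04]
 [-1.10023495e-03  9.57765954e-01  2.87546808e-01]
 [ 7.02004673e-04 -2.87546171e-01  9.57766520e-01]]
(0, 0, 0) [383.36535986 329.67903871]
(0, -9.5, 0) [383.39061703 309.51982364]
(19, -9.5, 0) [426.73412648 309.57505049]
(-19, -9.5, 0) [340.05000429 309.46460048]
(0, 9.5, 0) [383.34076652 349.3084145 ]
(0, -9.5, -19) [383.37002959 325.58914272]
(0, -9.5, -40) [383.34196266 347.49650284]
[ 0.64899229 -0.66477848 -0.43210868] [0.48042217 0.16617557 0.028947  ]
```

```bash
python3 -c "
from h import *
c=robot.read_camera('scene')
cv2.imwrite('pics/s5.png',cv2.resize(c['img'][190:320,190:350,::-1],None,fx=4.6,fy=4.6,interpolation=cv2.INTER_CUBIC))
o=robot.observe();R=Rt()
for d in [(0,0,0),(0,-9.5,0),(19,-9.5,0),(-19,-9.5,0),(0,9.5,0),(-19,9.5,0)]:
  q=px(c,o['tool_pos']+R@np.array(d)/1e3); print(d,(q[0]-190)*4.6,(q[1]-190)*4.6)
c=robot.read_camera('top')
cv2.imwrite('pics/t5.png',cv2.resize(c['img'][190:290,190:400,::-1],None,fx=3.8,fy=3.8,interpolation=cv2.INTER_CUBIC))
"
```

```text
(0, 0, 0) 362.32861327587943 359.40539358448143
(0, -9.5, 0) 349.5164000830015 347.5269703129611
(19, -9.5, 0) 385.0044567995278 331.72237053112957
(-19, -9.5, 0) 313.1480281321729 363.7236183286853
(0, 9.5, 0) 375.38549196741207 371.51065044901236
(-19, 9.5, 0) 338.64089765019224 388.3237258645259
```

View pics/s5.png

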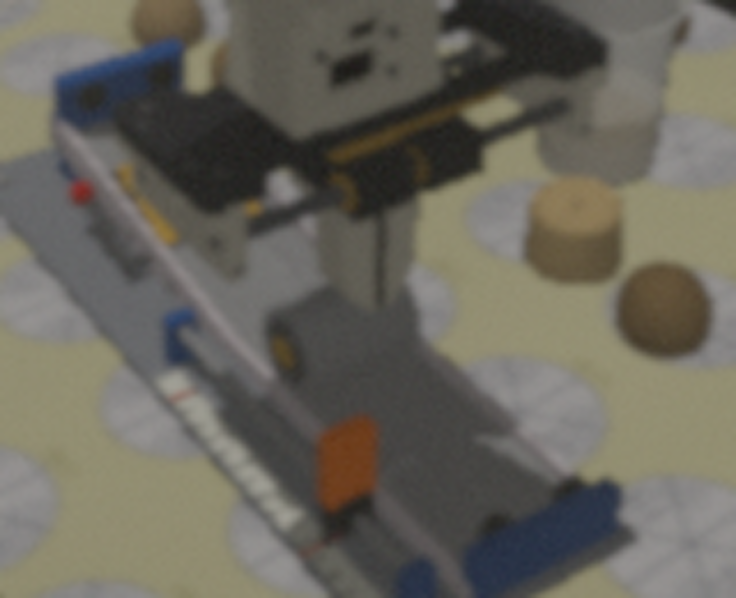

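View pics/t5.png

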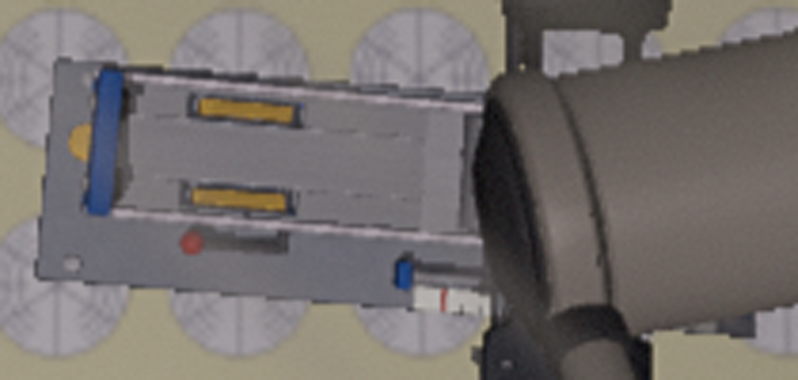

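```bash
python3 -c "
from h import *
c=robot.read_camera('scene')
im=c['img'][225:285,235:300,::-1].astype(float)
im=np.clip((im-30)*2.2,0,255).astype(np.uint8)
cv2.imwrite('pics/s6.png',cv2.resize(im,None,fx=9,fy=9,interpolation=cv2.INTER_CUBIC))
o=robot.observe();R=Rt()
for d in [(0,0,0),(0,0,-10),(0,0,-20),(0,0,-30),(0,0,-40)]:
  q=px(c,o['tool_pos']+R@np.array(d)/1e3); print(d,(q[0]-235)*9,(q[1]-225)*9)
for xc in(-60,-55,-50,-45):
  a=s[2]; w=[s[0]+np.cos(a)*xc/1e3-np.sin(a)*.03,s[1]+np.sin(a)*xc/1e3+np.cos(a)*.03,.036]
  q=px(c,w);print(xc,(q[0]-235)*9,(q[1]-225)*9)
"
```

```text
(0, 0, 0) 304.13285723068014 388.25869344006367
(0, 0, -10) 304.6477433108916 352.47861013090375
(0, 0, -20) 305.16979047379334 316.2008941510019
(0, 0, -30) 305.69914916105154 279.41509111907317
(0, 0, -40) 306.2359740580704 242.11045175131983
-60 150.2502725276643 382.3926316292549
-55 137.665401580755 369.9791475671943
-50 125.20645917474553 357.68987709000197
-45 112.87156459284142 345.5229650933981
```

View pics/s6.png

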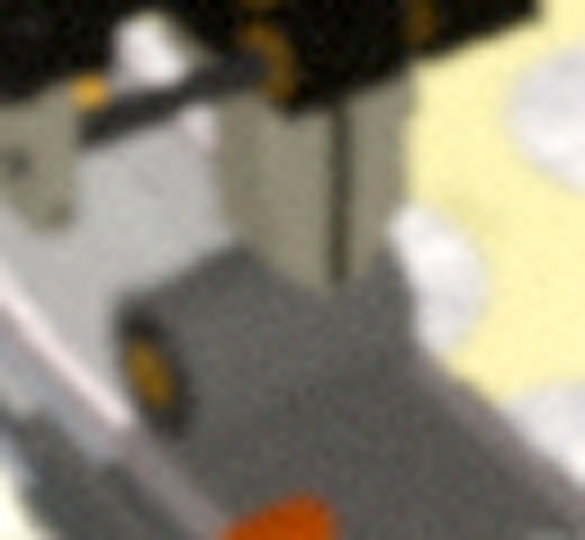

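```bash
python3 -c "
import cv2,numpy as np
a=cv2.imread('pics/w1.png')[280:400,250:520]; a=np.clip(a*1.8,0,255).astype(np.uint8)
cv2.imwrite('pics/z1.png',cv2.resize(a,None,fx=2.9,fy=2.9))
a=cv2.imread('pics/scene0.png')[60:300,0:200]
cv2.imwrite('pics/z2.png',cv2.resize(a,None,fx=2.5,fy=2.5))
a=cv2.imread('pics/s3.png')[280:480,300:520]
cv2.imwrite('pics/z3.png',cv2.resize(a,None,fx=2.9,fy=2.9))
from h import *
c=robot.read_camera('scene')
for p in[(.2159,.4786,.1931),(.4772,.1405,.0282)]: print(np.array(px(c,p))*1.5)
"
```

```text
[ 95.57271612 262.22930872]
[414.01359686 413.8988309 ]
```

View pics/z1.png

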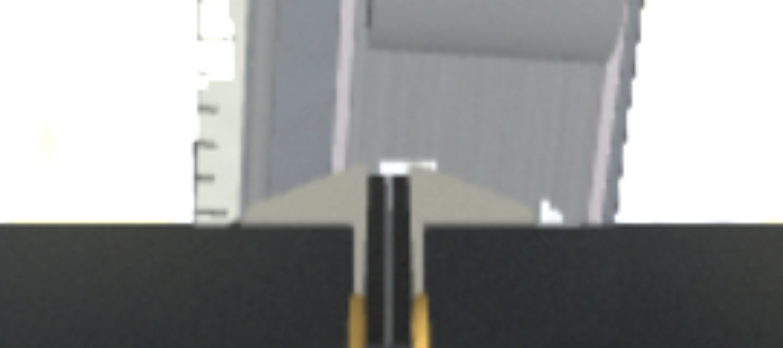

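View pics/z2.png

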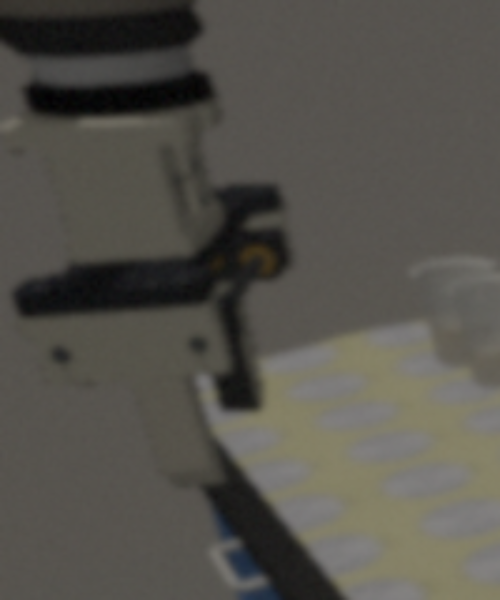

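View pics/z3.png

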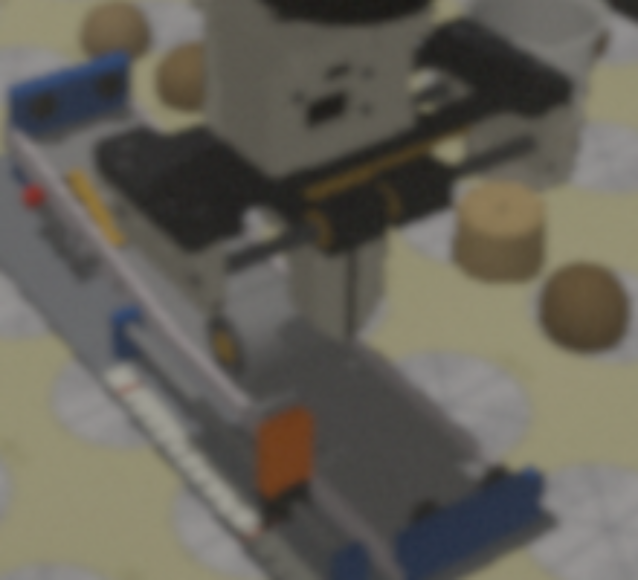

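Emit:
move_arm(
  increments=[
    [0,-1.5,8,-2,0,0,0],
    [0,0,8,0,0,0,0],
    [0,0,6,0,0,0,0],
    [0,0,0,0,0,0,0],
  ],
)

```text
time: 6.9
tool_pos: [0.4771, 0.1421, 0.0311]
tool_rot: [-3.141, -0.006, -0.072]
contact_force: [-0.4, 0.1, 0.7]
opening: 0.0006
```

```bash
cat > see.py <<'E'
from h import *
import sys
c=robot.read_camera('scene'); u0,v0,u1,v1=[int(k) for k in sys.argv[2:6]]
im=np.clip((c['img'][v0:v1,u0:u1,::-1].astype(float)-25)*2,0,255).astype(np.uint8)
k=min(700/(u1-u0),580/(v1-v0))
cv2.imwrite('pics/'+sys.argv[1]+'s.png',cv2.resize(im,None,fx=k,fy=k,interpolation=cv2.INTER_CUBIC))
snap('wrist',sys.argv[1]+'w.png'); print(where())
E
python3 see.py a1 235 225 310 295; python3 -c "
from h import *
print(delta(-94,0,10))"
```

```text
(array([-96.9,  -0. ,  31.1]), array([0.3, 0.4, 0.3]), 7.0, array([-3.141, -0.006, -0.072]), 0.0005929065789882962)
(array([-0.1, -2.9, 21.1]), 'toolz turn', np.float64(0.0027))
```

View pics/a1s.png

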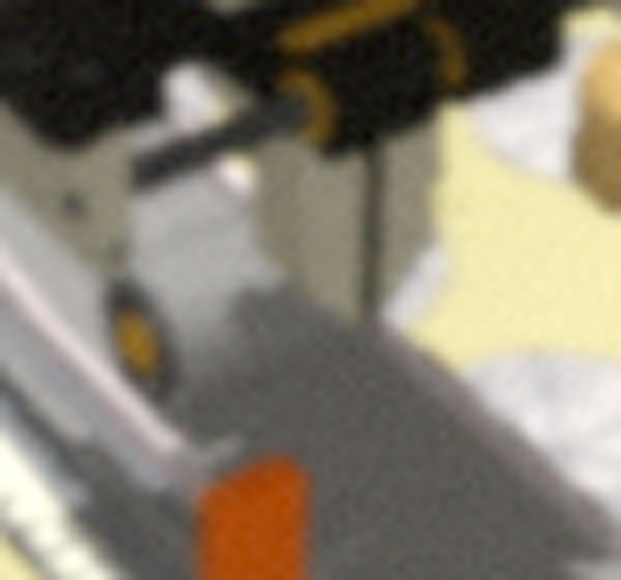

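```bash
python3 -c "
from h import *
cs=robot.read_camera('scene'); cw=robot.read_camera('wrist'); o=robot.observe(); R=Rt()
for y in (-9.5,-5,0,5,9.5):
  for z in (0,-10,-20,-30):
    p=o['tool_pos']+R@np.array([0,y,z])/1e3
    print(y,z,'scene',np.round(px(cs,p),1),'wrist row',round(px(cw,p)[1],1))
"
```

```text
-9.5 0 scene [272.3 271.4] wrist row 206.0
-9.5 -10 scene [272.4 267.4] wrist row 211.4
-9.5 -20 scene [272.5 263.3] wrist row 217.3
-9.5 -30 scene [272.5 259.2] wrist row 223.9
-5 0 scene [273.7 272.7] wrist row 212.4
-5 -10 scene [273.8 268.7] wrist row 218.1
-5 -20 scene [273.9 264.6] wrist row 224.3
-5 -30 scene [274.  260.5] wrist row 231.3
0 0 scene [275.2 274.2] wrist row 219.5
0 -10 scene [275.3 270.1] wrist row 225.4
0 -20 scene [275.4 266. ] wrist row 232.0
0 -30 scene [275.5 261.9] wrist row 239.3
5 0 scene [276.8 275.6] wrist row 226.4
5 -10 scene [276.9 271.5] wrist row 232.7
5 -20 scene [277.  267.4] wrist row 239.5
5 -30 scene [277.1 263.3] wrist row 247.2
9.5 0 scene [278.2 276.9] wrist row 232.6
9.5 -10 scene [278.3 272.9] wrist row 239.1
9.5 -20 scene [278.5 268.7] wrist row 246.2
9.5 -30 scene [278.6 264.6] wrist row 254.2
```

Emit:
move_arm(
  increments=[
    [0,0,-3,7,0,-0.006,0],
    [0,0,0,7,0,0,0],
    [0,0,0,6,0,0,0],
    [0,0,0,0,0,0,0],
  ],
)

```text
time: 7.6
tool_pos: [0.477, 0.1466, 0.0091]
tool_rot: [-3.141, 0.001, -0.07]
contact_force: [-0.2, 0.6, -0.7]
opening: 0.0001
```

```bash
python3 see.py a2 235 225 310 295; python3 -c "
from h import *
print(delta(-94,0,10))"
```

```text
(array([-92.8,   0. ,   9.6]), array([-0.3, -0.8,  0.8]), 7.7, array([-3.14,  0.  , -0.07]), 0.0007904861361015456)
(array([ 0. ,  1.2, -0.4]), 'toolz turn', np.float64(0.0042))
```

View pics/a2s.png

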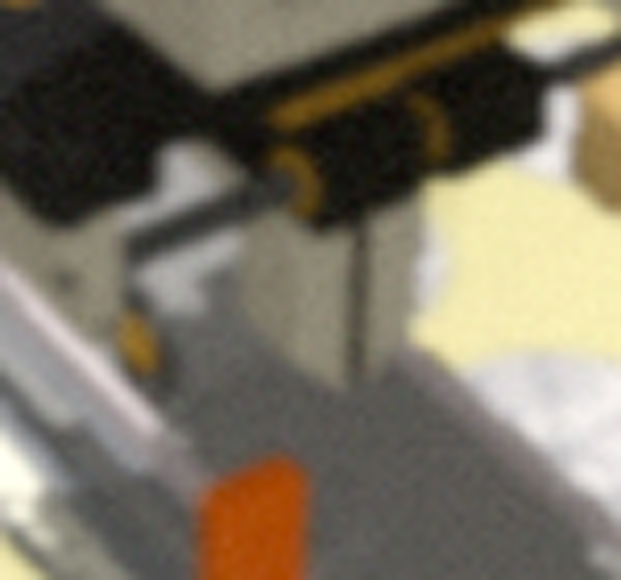

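View pics/a2w.png

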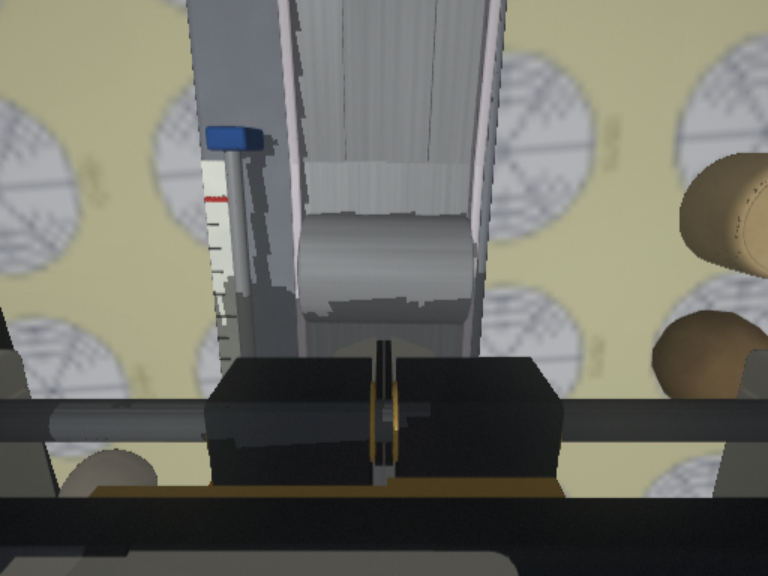

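Emit:
move_arm(
  increments=[
    [0,0,0,6,0,0,0],
    [0,0,0,5,0,0,0],
    [0,0,0,0,0,0,0],
  ],
)

```text
time: 8.07
tool_pos: [0.4776, 0.1466, -0.0018]
tool_rot: [-3.14, -0.0, -0.07]
contact_force: [-0.4, 0.5, 0.1]
opening: 0.0008
```

```bash
python3 see.py a3 235 225 310 295; python3 -c "
from h import *
print(delta(-94,0,-2))"
```

```text
(array([-92.8,  -0.4,  -1.5]), array([ 0. , -0.4, -0.2]), 8.18, array([-3.14e+00, -1.00e-03, -7.00e-02]), 0.00046219058601362913)
(array([-0.4,  1.2,  0.5]), 'toolz turn', np.float64(0.0041))
```

View pics/a3s.png

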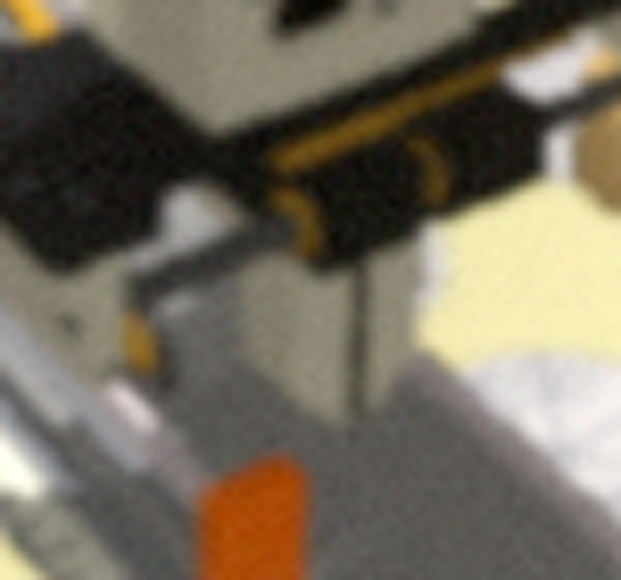

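Emit:
move_arm(
  increments=[
    [0,0,-2,0,0,0,0],
    [0,0,-2,0,0,0,0],
    [0,0,-2,0,0,0,0],
    [0,0,-2,0,0,0,0],
    [0,0,-2,0,0,0,0],
    [0,0,-2,0,0,0,0],
    [0,0,-2,0,0,0,0],
    [0,0,-2,0,0,0,0],
  ],
)

```text
time: 9.18
tool_pos: [0.4794, 0.1637, -0.001]
tool_rot: [-3.14, -0.002, -0.07]
contact_force: [0.4, -1.3, 0.5]
opening: 0.0004
```

```bash
python3 see.py a4 220 215 310 295; python3 -c "
from h import *
print(delta(-76,0,-2))"
```

```text
(array([-75.5,  -0.7,  -1. ]), array([ 0.9, -0.3,  0.2]), 9.28, array([-3.14e+00, -2.00e-03, -7.00e-02]), 0.0009289865083526748)
(array([-0.7,  0.5,  1. ]), 'toolz turn', np.float64(0.0043))
```

View pics/a4s.png

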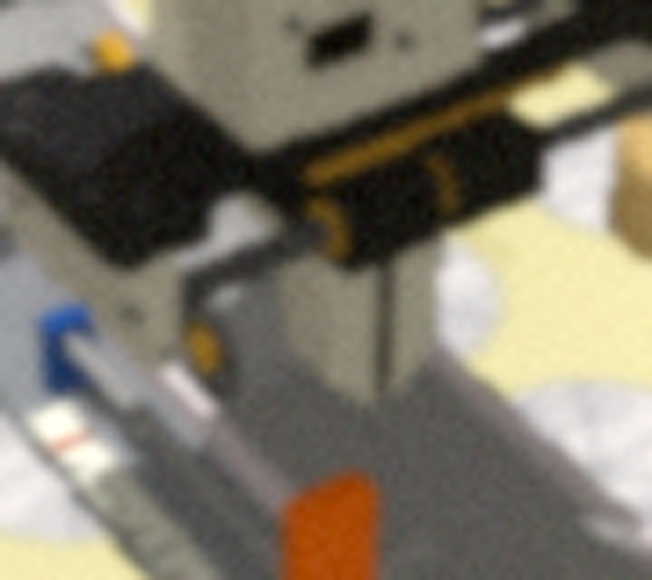

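View pics/a4w.png

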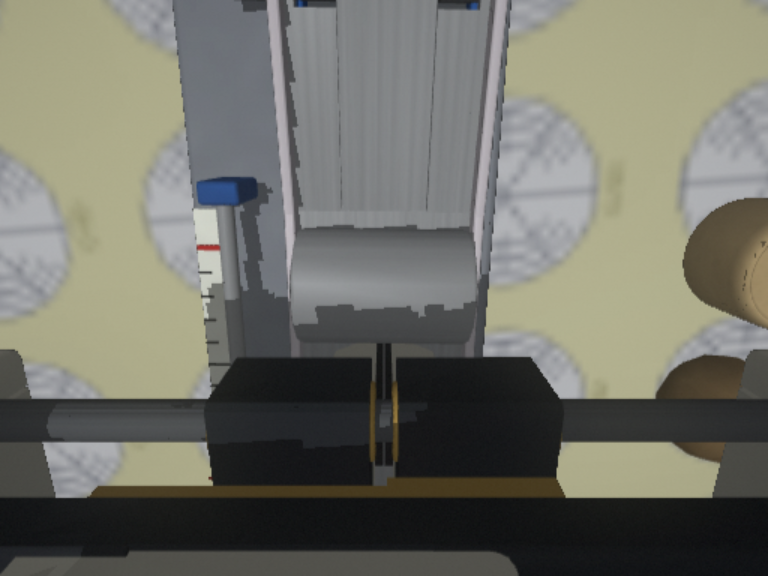

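Emit:
move_arm(
  increments=[
    [0,-0.5,-2,0.5,0,0,0.004],
    [0,0,-2,0,0,0,0],
    [0,0,-2,0,0,0,0],
    [0,0,-2,0,0,0,0],
    [0,0,-2,0,0,0,0],
    [0,0,-2,0,0,0,0],
    [0,0,-2,0,0,0,0],
    [0,0,-2,0,0,0,0],
    [0,0,-2,0,0,0,0],
    [0,0,-2,0,0,0,0],
  ],
)

```text
time: 10.52
tool_pos: [0.4804, 0.185, -0.0015]
tool_rot: [-3.14, -0.002, -0.074]
contact_force: [-0.2, -1.1, 0.2]
opening: 0.0005
```

```bash
cat > rol.py <<'E'
from h import *
import sys
c=snap('wrist',sys.argv[1]); print(where())
a=s[2]
def im(p):
  x,y,z=np.array(p)/1e3; return np.array(px(c,[s[0]+np.cos(a)*x-np.sin(a)*y,s[1]+np.sin(a)*x+np.cos(a)*y,z]))*1.5
for xc in range(int(sys.argv[2]),int(sys.argv[3]),4):
  zc=36 if xc<-21 else 16+.158*(xc+20)+20.25
  v=[im((xc+20*np.cos(t),0,zc+20*np.sin(t)))[1] for t in np.linspace(0,6.28,100)]; print(xc,round(min(v)),round(max(v)))
E
python3 rol.py b1.png -50 -10
```

```text
(array([-54. ,  -0.2,  -1.5]), array([-0.7, -0.1, -0.5]), 10.57, array([-3.14e+00, -2.00e-03, -7.40e-02]), 0.0007143693482459983)
-50 302 415
-46 292 405
-42 281 394
-38 271 384
-34 260 374
-30 248 363
-26 237 353
-22 225 342
-18 214 332
-14 202 321
```

View pics/b1.png

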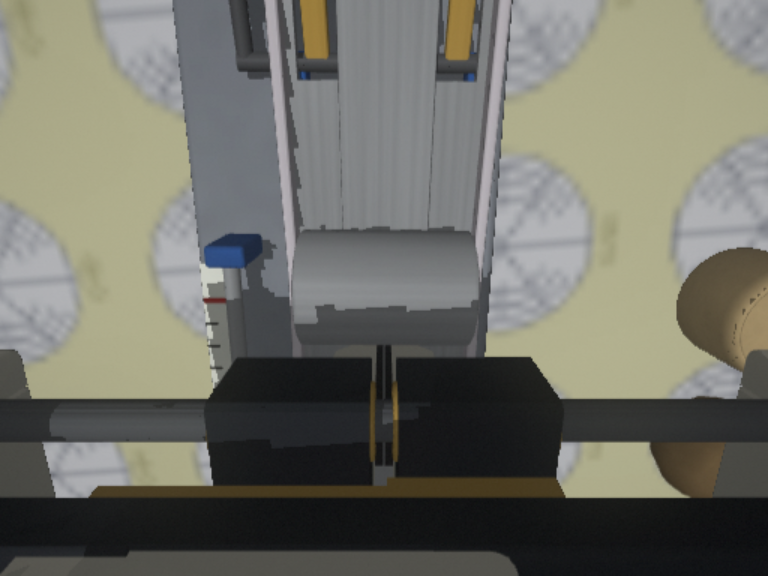

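Emit:
move_arm(
  increments=[
    [0,0,-2,0,0,0,0],
    [0,0,-2.5,-0.4,0,0,0],
    [0,0,-2.5,-0.4,0,0,0],
    [0,0,-2.5,-0.4,0,0,0],
    [0,0,-2.5,-0.4,0,0,0],
    [0,0,-2.5,-0.4,0,0,0],
    [0,0,-2.5,-0.4,0,0,0],
    [0,0,-2.5,-0.4,0,0,0],
    [0,0,-2.5,-0.4,0,0,0],
    [0,0,-2.5,-0.4,0,0,0],
  ],
)

```text
time: 11.82
tool_pos: [0.4823, 0.2108, 0.0024]
tool_rot: [-3.141, -0.002, -0.074]
contact_force: [-0.1, -2.0, 0.1]
opening: 0.0004
```

```bash
python3 rol.py b2.png -10 14
```

```text
(array([-28.1,  -0.2,   2.5]), array([-0.7, -0.2, -0.7]), 11.88, array([-3.14e+00, -2.00e-03, -7.40e-02]), 0.0005065683101301358)
-10 263 376
-6 253 366
-2 242 356
2 231 346
6 219 336
10 207 326
```

View pics/b2.png

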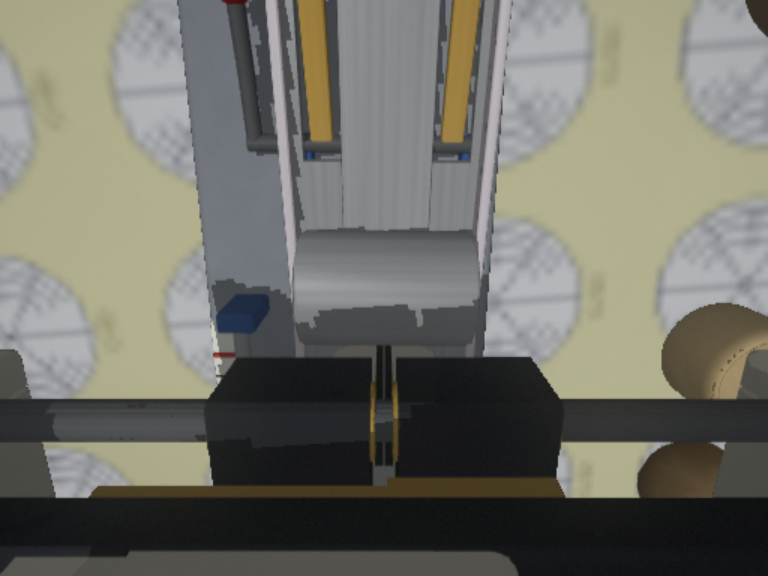

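Emit:
move_arm(
  increments=[
    [0,0,-2.5,-0.4,0,0,0],
    [0,0,-2.5,-0.4,0,0,0],
    [0,0,-2.5,-0.4,0,0,0],
    [0,0,-2.5,-0.4,0,0,0],
    [0,0,-2.5,-0.4,0,0,0],
    [0,0,-2.5,-0.4,0,0,0],
    [0,0,-2.5,-0.4,0,0,0],
    [0,0,-2.5,-0.4,0,0,0],
    [0,0,-2.5,-0.4,0,0,0],
    [0,0,-2.5,-0.4,0,0,0],
    [0,0,-2.5,-0.4,0,0,0],
    [0,0,-2.5,-0.4,0,0,0],
  ],
)

```text
time: 13.38
tool_pos: [0.4847, 0.243, 0.0076]
tool_rot: [-3.141, -0.002, -0.074]
contact_force: [-0.9, -1.4, 1.0]
opening: 0.0004
```

```bash
python3 rol.py b3.png 20 50
```

```text
(array([ 4.2, -0.2,  7.7]), array([ 0.5, -0.6, -0.4]), 13.43, array([-3.14e+00, -2.00e-03, -7.40e-02]), 0.0005187666657614417)
20 269 381
24 259 371
28 248 362
32 237 352
36 226 342
40 214 332
44 202 321
48 190 311
```

View pics/b3.png

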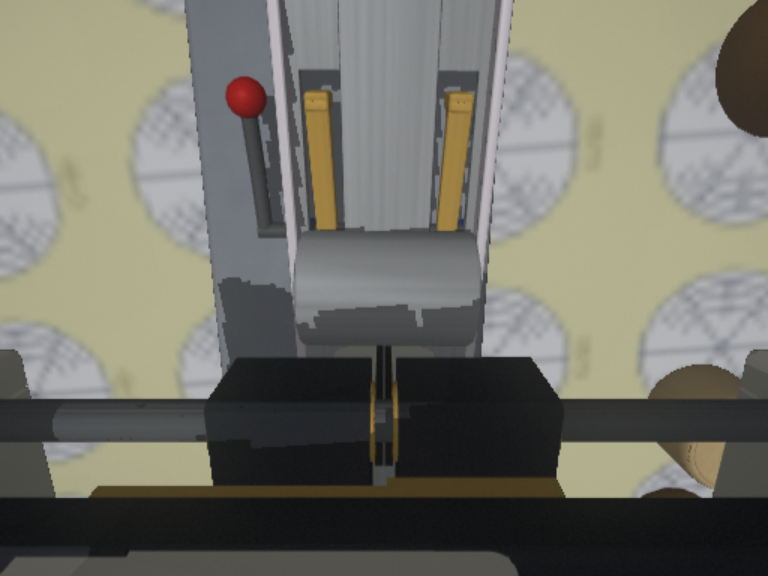

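Emit:
move_arm(
  increments=[
    [0,0,-2.5,-0.4,0,0,0],
    [0,0,-2.5,-0.4,0,0,0],
    [0,0,-2.5,-0.4,0,0,0],
    [0,0,-2.5,-0.4,0,0,0],
    [0,0,-2.5,-0.4,0,0,0],
    [0,0,-2.5,-0.4,0,0,0],
    [0,0,-2.5,-0.4,0,0,0],
    [0,0,-2.5,-0.4,0,0,0],
    [0,0,-2.5,-0.4,0,0,0],
    [0,0,-2.5,-0.4,0,0,0],
    [0,0,-2.5,-0.4,0,0,0],
    [0,0,-2.5,-0.4,0,0,0],
  ],
)

```text
time: 14.92
tool_pos: [0.4869, 0.2746, 0.0128]
tool_rot: [-3.141, -0.001, -0.074]
contact_force: [-1.0, -2.2, 1.5]
opening: 0.0008
```

```bash
python3 rol.py b4.png 56 84
```

```text
(array([36. , -0. , 12.9]), array([ 0.4, -0.9,  0.7]), 14.97, array([-3.141e+00, -2.000e-03, -7.400e-02]), 0.0006676423076242622)
56 258 371
60 247 361
64 236 351
68 225 341
72 213 331
76 202 321
80 190 310
```

View pics/b4.png

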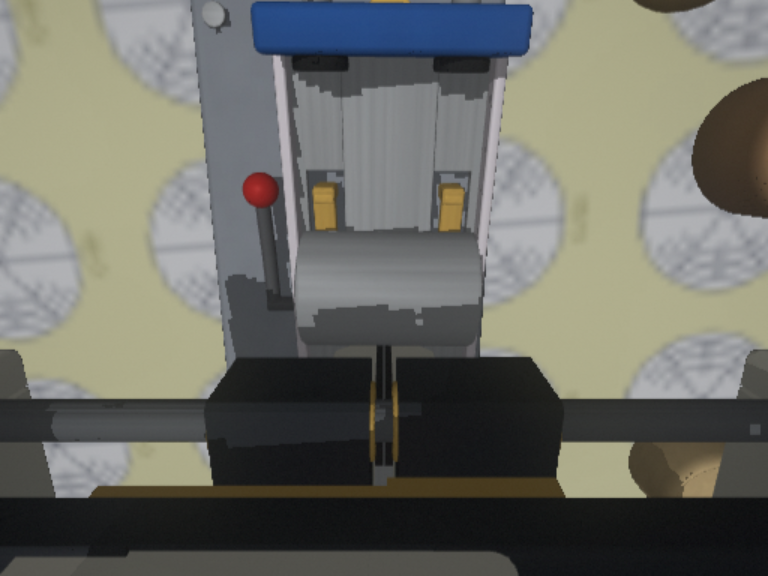

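Emit:
move_arm(
  increments=[
    [0,0,-2.5,-0.35,0,0,0],
    [0,0,-2.5,-0.35,0,0,0],
    [0,0,-2.5,-0.35,0,0,0],
    [0,0,-2.5,-0.35,0,0,0],
    [0,0,-2.5,-0.35,0,0,0],
    [0,0,-2.5,-0.35,0,0,0],
    [0,0,-2.5,-0.35,0,0,0],
    [0,0,-2,-0.35,0,0,0],
    [0,0,-2,-0.35,0,0,0],
    [0,0,-2,-0.3,0,0,0],
    [0,0,-2,-0.3,0,0,0],
    [0,0,-2,-0.3,0,0,0],
  ],
)

```text
time: 16.48
tool_pos: [0.4891, 0.3048, 0.0171]
tool_rot: [-3.14, -0.001, -0.074]
contact_force: [-0.5, -2.0, 0.3]
opening: 0.0005
```

```bash
python3 rol.py b5.png 84 112
```

```text
(array([66.1,  0. , 17.2]), array([-0.2, -0.3, -0.1]), 16.52, array([-3.14e+00, -2.00e-03, -7.40e-02]), 0.00031904434360703)
84 264 376
88 253 367
92 242 357
96 231 347
100 220 337
104 208 327
108 196 316
```

View pics/b5.png

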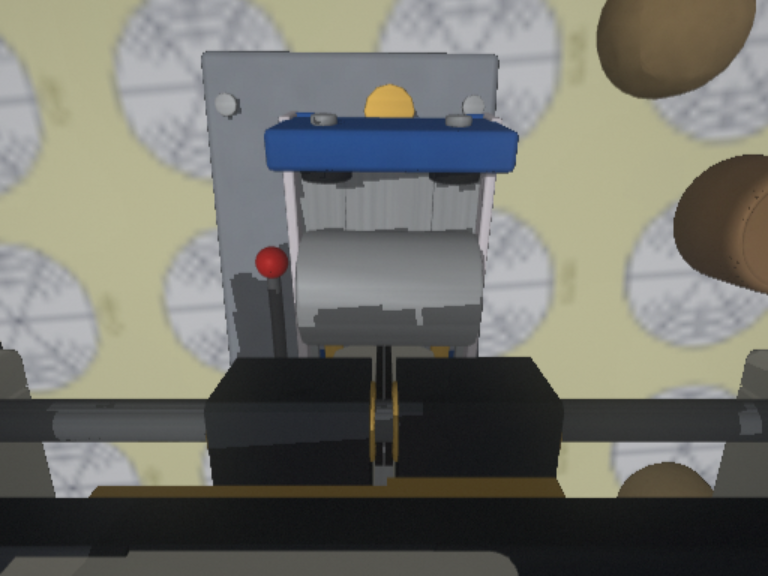

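Emit:
move_arm(
  increments=[
    [0,0,-2,-0.3,0,0,0],
    [0,0,-2,-0.3,0,0,0],
    [0,0,-2,-0.3,0,0,0],
    [0,0,-2,-0.3,0,0,0],
    [0,0,-2,-0.3,0,0,0],
    [0,0,-2,-0.3,0,0,0],
    [0,0,-1.5,-0.2,0,0,0],
    [0,0,-1.5,-0.2,0,0,0],
  ],
)

```text
time: 17.52
tool_pos: [0.4904, 0.3214, 0.0195]
tool_rot: [-3.14, -0.002, -0.074]
contact_force: [-0.2, -1.2, 0.5]
opening: 0.0006
```

```bash
python3 rol.py b6.png 104 124
```

```text
(array([82.7,  0.1, 19.5]), array([ 0.5, -1.7,  0.2]), 17.57, array([-3.139e+00, -2.000e-03, -7.400e-02]), 0.0004619704780043658)
104 255 369
108 244 359
112 233 349
116 222 339
120 210 329
```

View pics/b6.png

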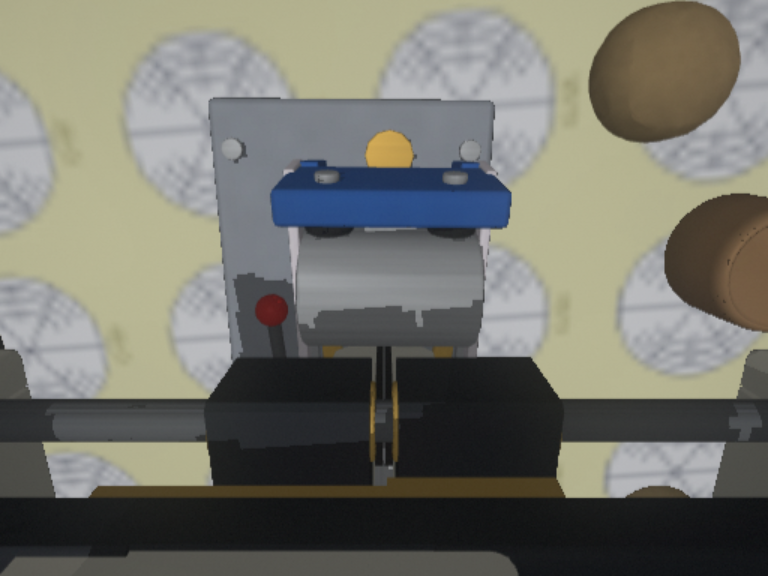

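Roller centre at x≈112 (front edge near the buffers). A few mm more, gently, watching the force.

Emit:
move_arm(
  increments=[
    [0,0,-1,-0.2,0,0,0],
    [0,0,-1,-0.2,0,0,0],
    [0,0,-1,0,0,0,0],
  ],
)

```text
time: 17.95
tool_pos: [0.4903, 0.3225, 0.0198]
tool_rot: [3.14, -0.001, -0.074]
contact_force: [-0.2, -7.0, 3.2]
opening: 0.0005
```

```bash
python3 -c "
from h import *
print(where())"
```

```text
(array([83.6,  0.2, 19.8]), array([-0.2, -7. ,  3.2]), 17.95, array([ 3.14e+00, -1.00e-03, -7.40e-02]), 0.0005252316987433836)
```

Emit:
move_arm(
  increments=[
    [0,0,-1,0,0,0,0],
    [0,0,-1.2,0,0,0,0],
  ],
)

```text
time: 18.2
tool_pos: [0.4903, 0.3224, 0.0198]
tool_rot: [3.136, 0.0, -0.074]
contact_force: [-0.4, -6.7, 3.7]
opening: 0.0003
```

```bash
python3 -c "
from h import *
print(where())
c=snap('wrist','b7.png')
print(where())
c2=robot.read_camera('scene')['img']
cv2.imwrite('pics/b7s.png',cv2.resize(c2[180:290,165:300,::-1],None,fx=5,fy=5,interpolation=cv2.INTER_CUBIC))
cv2.imwrite('pics/b7c.png',cv2.resize(c['img'][90:250,180:340,::-1],None,fx=3.6,fy=3.6,interpolation=cv2.INTER_CUBIC))
"
```

```text
(array([83.5,  0.2, 19.8]), array([-0.4, -6.7,  3.7]), 18.2, array([ 3.136,  0.   , -0.074]), 0.00028880091810269654)
(array([83.4,  0.2, 19.8]), array([-0.9, -6. ,  2.1]), 18.25, array([ 3.136,  0.   , -0.074]), 0.00018252950690055833)
```

View pics/b7c.png

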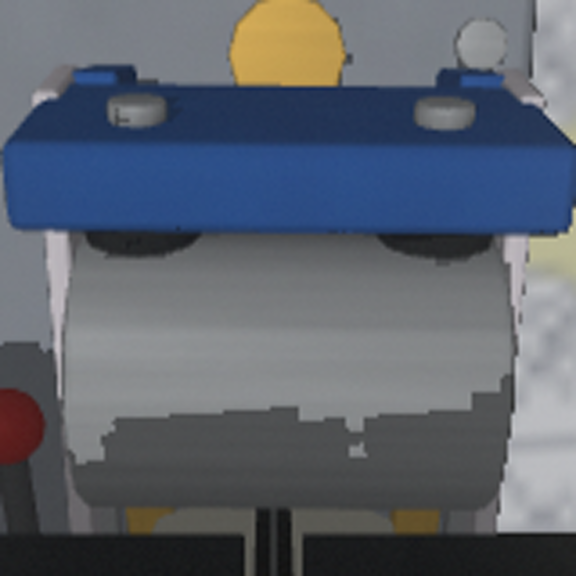

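View pics/b7s.png

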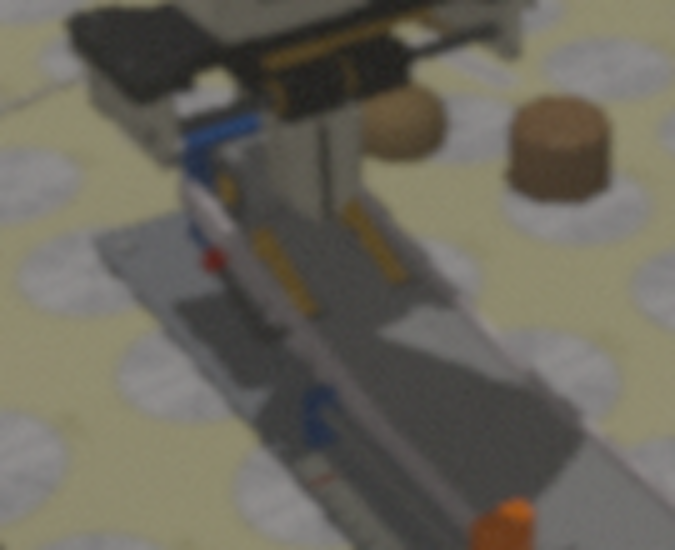

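Emit:
move_arm(
  increments=[
    [0,0,1,0,0.003,0,0],
    [0,0,1,0,0.002,0,0],
    [0,0,1,0,0,0,0],
  ],
)

```text
time: 18.68
tool_pos: [0.4902, 0.3199, 0.0198]
tool_rot: [-3.14, 0.0, -0.075]
contact_force: [0.4, -0.5, -0.5]
opening: 0.0005
```

```bash
python3 -c "
from h import *
c=robot.read_camera('wrist')
print(where())
cv2.imwrite('pics/b8c.png',cv2.resize(c['img'][90:250,180:340,::-1],None,fx=3.6,fy=3.6,interpolation=cv2.INTER_CUBIC))
"
```

```text
(array([80.8,  0.1, 19.8]), array([-0.2,  0.3,  0.3]), 18.73, array([-3.14 ,  0.   , -0.074]), 0.0008586270269216607)
```

View pics/b8c.png

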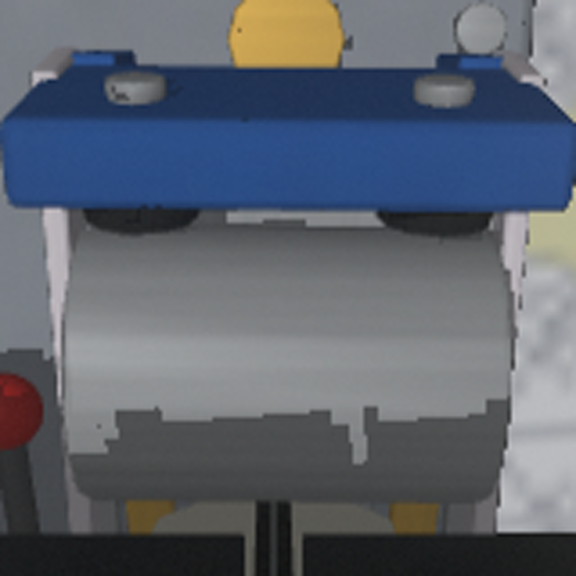

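Emit:
move_arm(
  increments=[
    [0,0,1,0,0,0,0],
    [0,0,1,0,0,0,0],
  ],
)

```text
time: 18.98
tool_pos: [0.4901, 0.318, 0.0198]
tool_rot: [-3.14, -0.0, -0.074]
contact_force: [-0.4, 1.1, 1.3]
opening: 0.0003
```

```bash
python3 -c "
from h import *
c=robot.read_camera('wrist')
print(where())
cv2.imwrite('pics/b9c.png',cv2.resize(c['img'][90:250,180:340,::-1],None,fx=3.6,fy=3.6,interpolation=cv2.INTER_CUBIC))
"
```

```text
(array([78.9,  0.1, 19.8]), array([-0.1,  0.3, -0.2]), 19.02, array([-3.14 , -0.   , -0.074]), 0.0006565862356708563)
```

View pics/b9c.png

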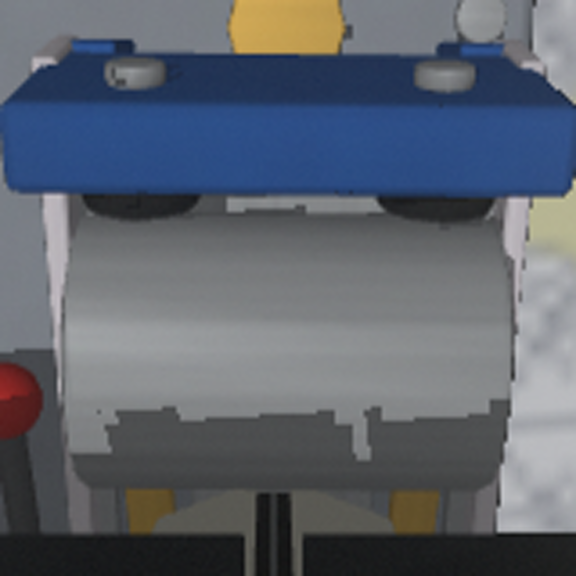

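Emit:
move_arm(
  increments=[
    [0,0,2,0,0,0,0],
    [0,0,3,0,0,0,0],
    [0,0,4,0,0,0,0],
    [0,0,4,0,0,0,0],
  ],
)

```text
time: 19.52
tool_pos: [0.489, 0.3042, 0.0198]
tool_rot: [-3.14, -0.0, -0.074]
contact_force: [-0.2, -0.5, 0.3]
opening: 0.0005
```

```bash
python3 rol.py c1.png 106 124; python3 -c "
from h import *
print(delta(-165,55,90))"
```

```text
(array([64.7,  0.2, 19.8]), array([-0.5, -0.4, -0.2]), 19.57, array([-3.141,  0.   , -0.074]), 0.0006102590400750322)
106 200 317
110 188 307
114 175 296
118 163 285
122 150 274
(array([-54.8, 229.7, -70.5]), 'toolz turn', np.float64(0.0))
```

View pics/c1.png

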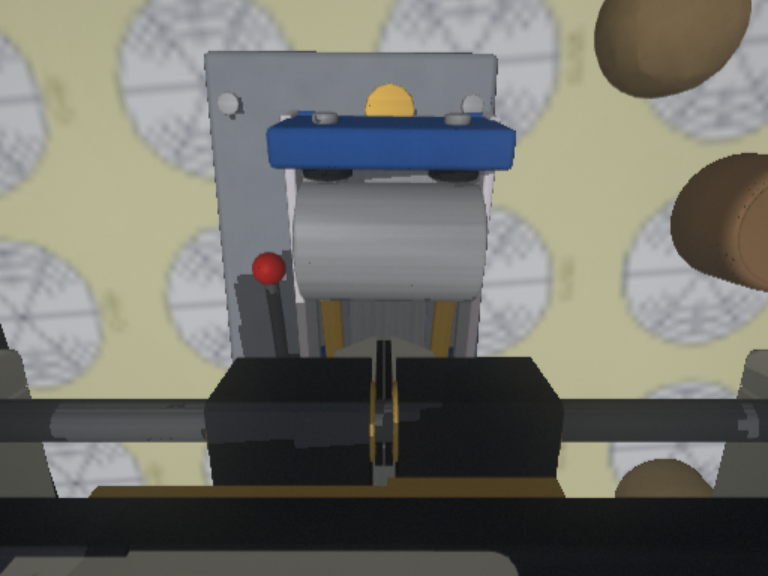

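Emit:
move_arm(
  increments=[
    [0,0,2,-30,0,0,0],
    [0,0,0,-30,0,0,0],
    [0,-11,45,0,0,0,0],
    [0,-11,45,0,0,0,0],
    [0,-11,45,0,0,0,0],
    [0,-11,45,0,0,0,0],
    [0,-9,35,0,0,0,0],
    [0,0,0,0,0,0,0],
  ],
)

```text
time: 20.58
tool_pos: [0.4186, 0.0848, 0.0819]
tool_rot: [-3.14, -0.004, -0.074]
contact_force: [0.5, -1.2, -0.2]
opening: 0.0007
```

```bash
python3 -c "
from h import *
print(delta(-165,55,20),where())
c=snap('wrist','d1.png');a=s[2]
for p in [(-139,55,69),(-12,55,37),(-186,55,37)]:
  x,y,z=np.array(p)/1e3; print(p,np.array(px(c,[s[0]+np.cos(a)*x-np.sin(a)*y,s[1]+np.sin(a)*x+np.cos(a)*y,z]))*1.5)
"
```

```text
(array([-1.2,  6.3, 61.8]), 'toolz turn', np.float64(0.0001)) (array([-158.8,   54.1,   81.9]), array([ 0.5, -1.2, -0.2]), 20.57, array([-3.14 , -0.004, -0.074]), 0.0006625722813495934)
(-139, 55, 69) [381.3336944  278.61806318]
(-12, 55, 37) [381.42366486 -14.76204611]
(-186, 55, 37) [381.39964145 344.5425817 ]
```

View pics/d1.png

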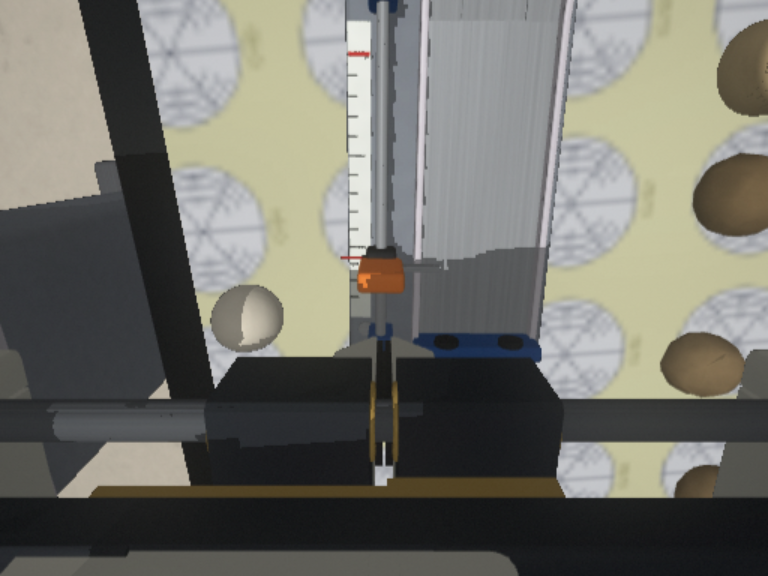

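Emit:
move_arm(
  increments=[
    [0,-1,6,15,0,-0.004,0],
    [0,0,0,20,0,0,0],
    [0,0,0,15,0,0,0],
    [0,0,0,8,0,0,0],
    [0,0,0,0,0,0,0],
  ],
)

```text
time: 21.25
tool_pos: [0.4216, 0.0835, 0.0232]
tool_rot: [-3.138, -0.005, -0.07]
contact_force: [0.5, 1.2, 0.4]
opening: 0.0003
```

```bash
python3 see.py e1 220 225 340 325;python3 -c "
from h import *
print(delta(-50,55,20))"
```

```text
(array([-160. ,   50.6,   23.8]), array([0.2, 0.1, 0.8]), 21.35, array([-3.138, -0.007, -0.07 ]), 0.0004936560613813801)
(array([  -4. , -110. ,    4.2]), 'toolz turn', np.float64(0.0039))
```

View pics/e1s.png

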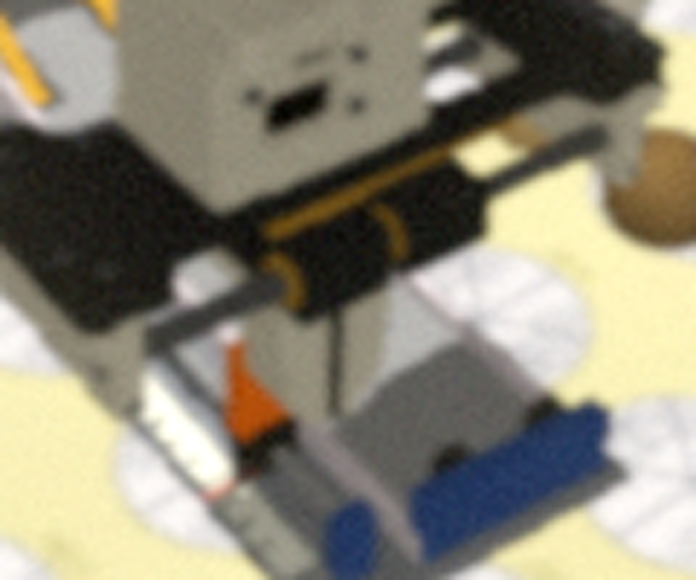

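View pics/e1w.png

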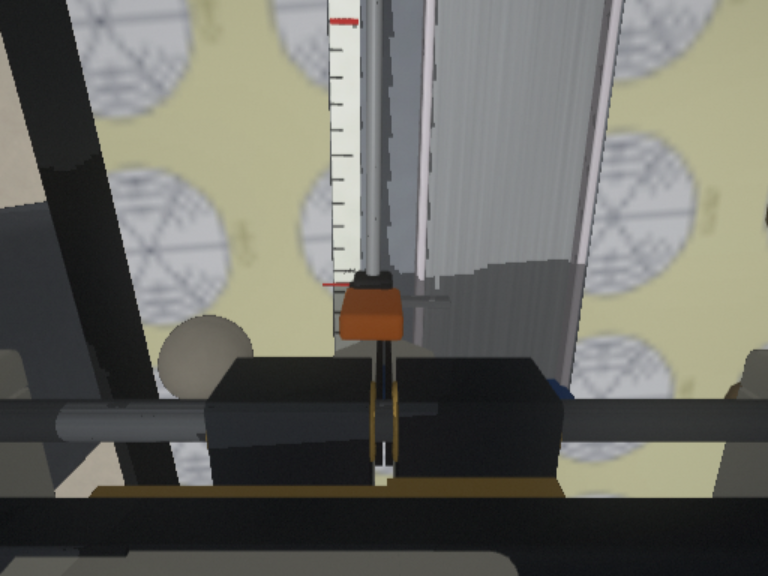

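Emit:
move_arm(
  increments=[
    [0,-4,0,4,0,-0.006,0.004],
    [0,0,-3,0,0,0,0],
    [0,0,-3,0,0,0,0],
    [0,0,-3,0,0,0,0],
    [0,0,-4,0,0,0,0],
    [0,0,-4,0,0,0,0],
    [0,0,-4,0,0,0,0],
    [0,0,-4,0,0,0,0],
  ],
)

```text
time: 22.35
tool_pos: [0.4206, 0.1101, 0.0207]
tool_rot: [-3.138, -0.003, -0.075]
contact_force: [-0.3, -1.3, -0.1]
opening: 0.0005
```

```bash
python3 -c "
from h import *
print(delta(-50,55,20),where())
snap('wrist','e2.png')"
```

```text
(array([ -1.1, -83.4,   1. ]), 'toolz turn', np.float64(-0.0006)) (array([-133.4,   53.9,   20.7]), array([-0.3, -1.3, -0.1]), 22.35, array([-3.138e+00, -3.000e-03, -7.500e-02]), 0.0004702135273877957)
```

View pics/e2.png

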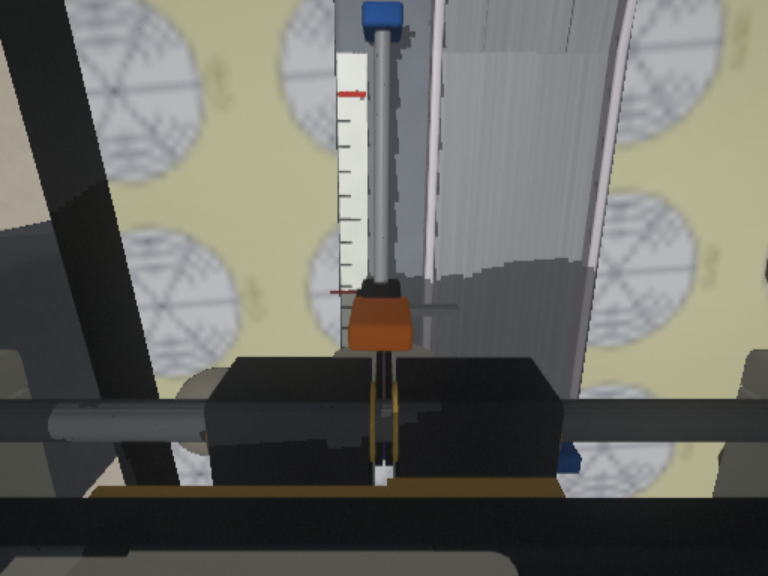

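Pushing well; the tab moves with the fingers.

Emit:
move_arm(
  increments=[
    [0,-1,-4,0,0,0,0],
    [0,0,-4,0,0,0,0],
    [0,0,-4,0,0,0,0],
    [0,0,-4,0,0,0,0],
    [0,0,-4,0,0,0,0],
    [0,0,-4,0,0,0,0],
    [0,0,-4,0,0,0,0],
    [0,0,-4,0,0,0,0],
    [0,0,-4,0,0,0,0],
    [0,0,-4,0,0,0,0],
    [0,0,-4,0,0,0,0],
    [0,0,-4,0,0,0,0],
  ],
)

```text
time: 23.9
tool_pos: [0.4237, 0.1617, 0.021]
tool_rot: [-3.138, -0.003, -0.075]
contact_force: [0.5, -0.7, -0.2]
opening: 0.0005
```

Emit:
move_arm(
  increments=[
    [0,0,-4,0,0,0,0],
    [0,0,-4,0,0,0,0],
    [0,0,-4,0,0,0,0],
    [0,0,-4,0,0,0,0],
    [0,0,-3,0,0,0,0],
    [0,0,-3,0,0,0,0],
  ],
)

```text
time: 24.65
tool_pos: [0.4255, 0.1852, 0.0211]
tool_rot: [-3.138, -0.003, -0.075]
contact_force: [-0.1, -1.3, -0.9]
opening: 0.0004
```

```bash
python3 -c "
from h import *
print(delta(-50,55,20),where())
snap('wrist','e3.png')"
```

```text
(array([-0.4, -8.1,  1.1]), 'toolz turn', np.float64(-0.0006)) (array([-58.1,  54.6,  21.1]), array([-0.1, -1.3, -0.9]), 24.65, array([-3.138e+00, -3.000e-03, -7.500e-02]), 0.00038644983523784804)
```

View pics/e3.png

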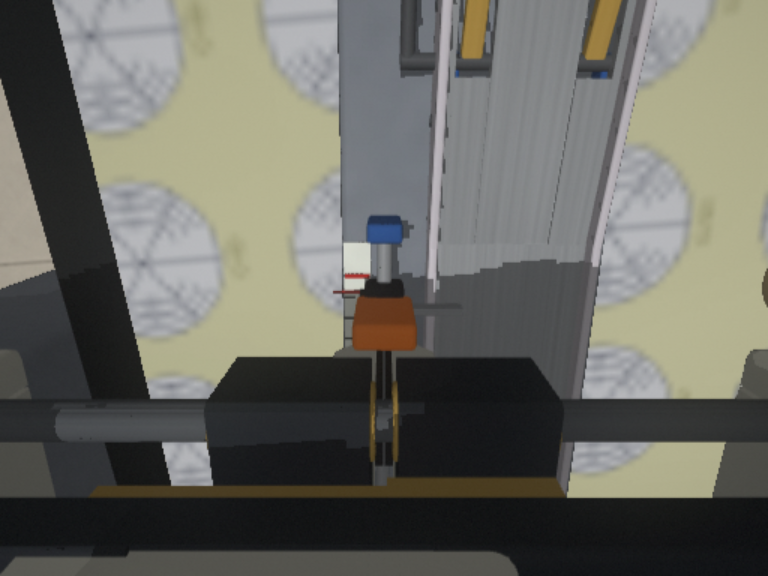

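Emit:
move_arm(
  increments=[
    [0,0,-2,0,0,0,0],
    [0,0,-2,0,0,0,0],
    [0,0,-2,0,0,0,0],
    [0,0,-1.5,0,0,0,0],
  ],
)

```text
time: 25.2
tool_pos: [0.426, 0.1925, 0.0211]
tool_rot: [-3.139, -0.003, -0.074]
contact_force: [-0.1, -10.0, 2.1]
opening: 0.0002
```

```bash
python3 -c "
from h import *
print(where())"
```

```text
(array([-50.8,  54.7,  21.1]), array([ -0.1, -10. ,   2.1]), 25.2, array([-3.139e+00, -3.000e-03, -7.400e-02]), 0.0001726323849860348)
```

At the stop (10 N). Back off gently and look.

Emit:
move_arm(
  increments=[
    [0,0,1.5,0,0,0,0],
    [0,0,4,0,0,0,0],
    [0,0,6,0,0,0,0],
    [0,0,0,0,0,0,0],
  ],
)

```text
time: 25.7
tool_pos: [0.4248, 0.1806, 0.0211]
tool_rot: [-3.139, -0.003, -0.075]
contact_force: [-0.5, 0.2, -0.1]
opening: 0.0006
```

```bash
python3 -c "
from h import *
print(where())
c=robot.read_camera('wrist')
cv2.imwrite('pics/f1.png',cv2.resize(c['img'][100:250,200:350,::-1],None,fx=3.6,fy=3.6,interpolation=cv2.INTER_CUBIC))"
```

```text
(array([-62.8,  55. ,  21.1]), array([-0.5,  0.2, -0.1]), 25.7, array([-3.139e+00, -3.000e-03, -7.500e-02]), 0.0006385251826012139)
```

View pics/f1.png

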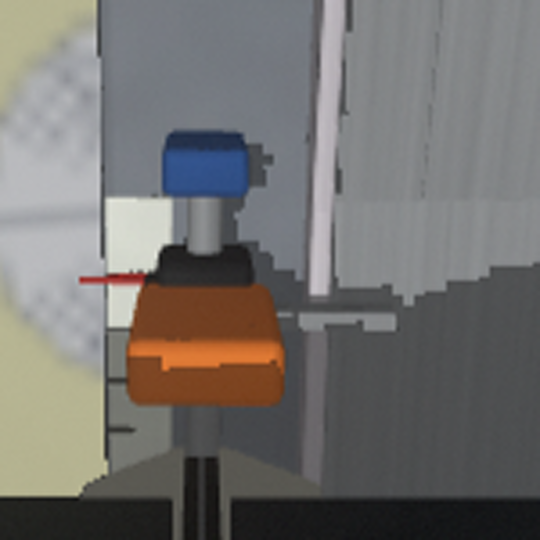

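Emit:
move_arm(
  increments=[
    [0,0,3,-20,0,0,0],
    [0,0,0,-50,0,0,0],
    [0,0,0,-55,0,0,0],
    [0,0,0,-50,0,0,0],
    [0,0,40,0,0,0,0],
    [0,0,45,0,0,0,0],
    [0,0,45,0,0,0,0],
    [0,0,0,0,0,0,0],
  ],
)

```text
time: 26.75
tool_pos: [0.4146, 0.0449, 0.2022]
tool_rot: [-3.139, -0.005, -0.073]
contact_force: [0.1, 0.5, 0.2]
opening: 0.0003
```

```bash
python3 -c "
from h import *
print(where())
c=robot.read_camera('top')
cv2.imwrite('pics/g1.png',cv2.resize(c['img'][80:290,190:400,::-1],None,fx=2.8,fy=2.8,interpolation=cv2.INTER_CUBIC))
c=robot.read_camera('scene')
cv2.imwrite('pics/g2.png',cv2.resize(c['img'][160:340,165:365,::-1],None,fx=3.2,fy=3.2,interpolation=cv2.INTER_CUBIC))
for n in('top','scene'):
  for t in['roller_center','pointer_tab','cake_dark','cake_pale','beaker']:
    print(n,t,[(r['rect'],round(r['conf'],2)) for r in robot.look_for(t,n)[:2]])"
```

```text
(array([-198.9,   55.1,  202.2]), array([0.1, 0.5, 0.2]), 26.75, array([-3.139, -0.005, -0.073]), 0.00034680341450577944)
top roller_center [([224.7, 210.3, 20.6, 33.9], 0.61)]
top pointer_tab [([302.4, 148.2, 23.6, 25.8], 0.59)]
top cake_dark [([225.4, 139.7, 29.8, 26.2], 0.87)]
top cake_pale [([304.3, 151.3, 22.2, 25.6], 0.87), ([227.5, 139.7, 26.1, 25.2], 0.57)]
top beaker [([271.6, 91.9, 38.7, 48.6], 0.92)]
scene roller_center [([209.5, 203.9, 27.8, 22.3], 0.81), ([182.8, 199.4, 146.2, 139.2], 0.66)]
scene pointer_tab [([226.4, 249.9, 20.7, 24.2], 0.81), ([306.5, 178.6, 34.9, 53.6], 0.68)]
scene cake_dark [([203.3, 221.5, 41.6, 29.0], 0.68), ([268.9, 199.1, 23.3, 22.9], 0.64)]
scene cake_pale [([300.5, 229.2, 25.3, 23.1], 0.95)]
scene beaker [([305.5, 182.0, 37.4, 48.9], 0.72)]
```

View pics/g1.png

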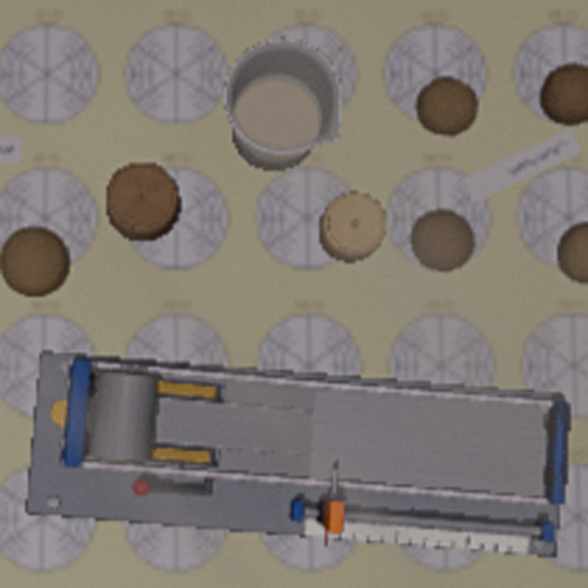

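View pics/g2.png

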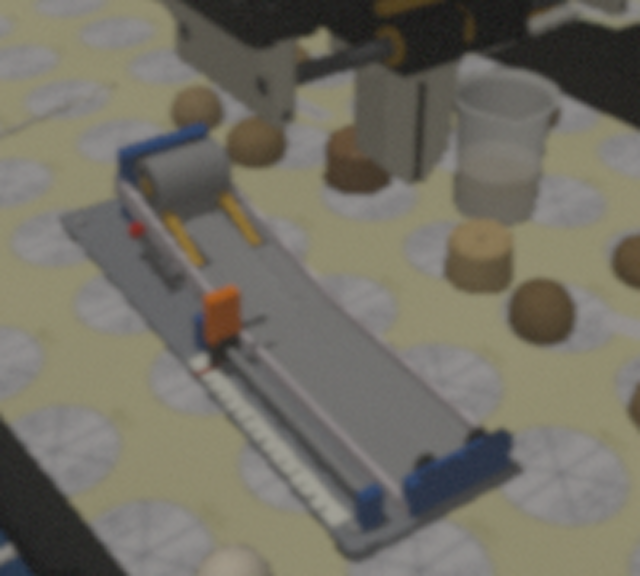

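All good. The roller is held at the head stop with the noses showing behind it, the tab is at the zero end, and the cakes and beaker have not moved.

```bash
python3 -c "
from h import *
print(robot.hand_in())"
```

```text
the job is handed in; nothing more can be done
None
```

I re-armed the tester and handed the job in at about 27 s on the robot's clock. Hand-in reports no verdict.

**Roller:** I pushed it along the runway and up the ramp with the shut fingertips at about 20 mm/s. The fingers stayed behind it until it met the buffers, with a push of about 7 N. I then backed off a millimetre or two at a time. The roller settled back about 1.5 mm onto the catch and stayed there, centre at x ≈ 112–113 mm against 115 mm for home.

**Pointer:** I pushed the tab to its zero stop, where the force rose to 10 N. Its red index then lined up with the red zero mark on the scale.

**Last checks:**
- **Tester:** the final top and scene pictures show the roller at the head stop with the brass noses behind it, and the tab at the foot of the ramp.
- **Cakes and beaker:** they stand where they were, to within a few pixels of the network's boxes.
- **Hand:** it is clear of everything, with the TCP at z = 0.20 m and no contact force.

**What disagreed:**
- **Fingertip height:** the tips sat about 30 mm above the reported TCP. My first approach therefore passed over the roller without touching it, so I lowered the hand by that amount and went on.
- **Networks:** in the last pictures, the top camera's "pointer_tab" box was really on the pale cake, and the scene camera's best "cake_dark" box was on the catch area. I judged those by eye instead.

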